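Change the load on the dead-weight tester

TASK

Change the weights on the dead-weight tester for the next calibration point: the largest disc must lie at the bottom of the tester's carrier with the smallest disc on top of it, and the two discs that are on the carrier now go into storage in their place, the medium disc on the broad stand and the small disc on the slim stand. Lower every disc over its spindle until it lies flat, never drop one, and leave the spanner and the loose nut where they are; the small plywood board at the front is free for putting discs down on the way.

Things in the scene. Friction and masses are not known exactly. Their poses are not given: they have to be found in the camera images.
- large_disc_mid (a point): plain steel weight disc, a flat ring of 60 mm diameter and 20 mm thick with a 20 mm hole through its middle, 390 g; the largest of the four, alone on the broad stand at the start. The point is its centre, half-way up; z is the disc's axis
- medium_disc_mid (a point): plain steel weight disc, a flat ring of 50 mm diameter and 20 mm thick with a 20 mm hole through its middle, 260 g; second in size, at the start the lower disc on the tester's carrier. The point is its centre, half-way up; z is the disc's axis
- small_disc_mid (a point): plain steel weight disc, a flat ring of 40 mm diameter and 16 mm thick with a 20 mm hole through its middle, 120 g; third in size, at the start on top of the medium disc on the carrier. The point is its centre, half-way up; z is the disc's axis
- tiny_disc_mid (a point): plain steel weight disc, a flat ring of 32 mm diameter and 16 mm thick with a 20 mm hole through its middle, 60 g; the smallest, alone on the slim stand at the start. The point is its centre, half-way up; z is the disc's axis
- carrier_seat (a point): weight carrier of the tester: steel plate 44 mm across, 100 mm above the bench, at the front of a grey instrument (base 180 x 140 mm, dial gauge 80 mm behind the spindle, its top at 145 mm); turns freely about its upright axis, else fixed. Point: on the axis, level with the plate's top, where discs rest; z up. Its 11 mm spindle rises 46 mm above the point, the last 10 mm tapering
- broad_stand_seat (a point): broad storage stand, fixed: round dark foot 86 mm across, plate 44 mm across and 60 mm above the bench, with an upright spindle. Point: on the axis, level with the plate's top, where discs rest; z up. Its 11 mm spindle rises 32 mm above the point, the last 10 mm tapering
- slim_stand_seat (a point): slim storage stand, fixed: round dark foot 60 mm across, plate 28 mm across and 60 mm above the bench, with an upright spindle. Point: on the axis, level with the plate's top, where discs rest; z up. Its 11 mm spindle rises 32 mm above the point, the last 10 mm tapering
- board_mid (a point): small plywood board, 90 mm (its x) by 200 mm (its y, across the bench), 6 mm thick, fixed near the front edge of the bench and empty: room for two discs side by side, 50 mm either side of its middle along y. The point is the middle of its top face
- spanner_mid (a point): bystander: loose combination spanner, 164 mm long (its y), 27 mm wide, 7 mm thick, lying flat on the bench; the point is its middle
- nut_mid (a point): bystander: loose steel union nut, 27 mm across and 20 mm high, standing on the bench; the point is its centre
Not all that is in view belongs to the job. Leave any turquoise look-alike of the part that bears medium_disc_mid alone. What is shaped like the part that bears tiny_disc_mid but red is not meant.

How it is judged:
At the end, for the whole second after the job is handed in: Large disc flat on the carrier plate, smallest flat on it, medium flat on the broad stand, small flat on the slim stand: each within 8 mm of its spindle's axis, within 3 mm of its seated height, tilted under 0.08 rad, at rest (horizontal distance between each of large_disc_mid, tiny_disc_mid and carrier_seat below 0.008 m and z of large_disc_mid in the frame of carrier_seat between 0.007 and 0.013 m and angle between each of large_disc_mid, tiny_disc_mid, medium_disc_mid, small_disc_mid's own z axis and vertical below 0.08 rad and linear speed of each of large_disc, tiny_disc, medium_disc, small_disc below 0.02 m/s and z of tiny_disc_mid in the frame of carrier_seat between 0.025 and 0.031 m and horizontal distance between medium_disc_mid and broad_stand_seat below 0.008 m and z of medium_disc_mid in the frame of broad_stand_seat between 0.007 and 0.013 m and horizontal distance between small_disc_mid and slim_stand_seat below 0.008 m and z of small_disc_mid in the frame of slim_stand_seat between 0.005 and 0.011 m); the robot touches nothing.
It fails at once if a disc was dropped (falling free at more than 0.7 m/s, some 25 mm) ((linear speed of large_disc above 0.7 m/s and contact force between large_disc and the fingers below 0.05 N) or (linear speed of medium_disc above 0.7 m/s and contact force between medium_disc and the fingers below 0.05 N) or (linear speed of small_disc above 0.7 m/s and contact force between small_disc and the fingers below 0.05 N) or (linear speed of tiny_disc above 0.7 m/s and contact force between tiny_disc and the fingers below 0.05 N)).
It fails at once if the spanner or the loose nut was moved by more than 30 mm (distance of any of spanner_mid, nut_mid from where it was at the start of the episode above 0.03 m).
It also fails if it takes over 131 s, if anything falls off the work surface, if the arm or the gripper's body presses on something with over 40 N, if the wrist force passes 120 N, or if a joint passes its speed limit or range.

ROBOT

A 7-joint arm with a two-finger parallel gripper is mounted at the origin on a cart in front of the work surface, level with it; the furniture and walls round the work are solid. World frame = base frame: x ahead of the robot, y to its left, z up, the work surface at z = 0. Lengths are in m, angles in rad, forces in N, time in s.
With the tool pointing down it reaches from about 0.4 to 0.85 m from the base axis. Payload 4.5 kg.
Tool frame: the origin (TCP) lies at the centre of the arm's flange, where the gripper is bolted on; the fingertips stand 173 mm ahead of it and the grasp point (between the pads) lies 155 mm ahead of it; x points along the fingers, z is the direction in which the jaws open and shut, and the axes are right-handed (so a half turn about x gives the same grasp; the last joint's range is limited). The gripper opens to 85 mm and grips with 20 to 120 N. Pads are 22 mm wide; open, the fingers measure 114 mm over their backs; the gripper's body (76 mm by 85 mm) begins 54 mm behind the grasp point. The pads swing forward as they close: fully open they stand 13 mm farther back than shut.
Start: joints at [-1.085, 0.689, -0.195, 1.565, 0.157, 0.902, -0.215], TCP at [0.273, 0.562, 0.405] pointing down, gripper open.
Joint ranges: [-3.01, 3.01], [-0.46, 2.08], [-1.47, 1.51], [0.13, 2.56], [-1, 4.14], [0.04, 2.09], [-2.66, 2.66]. Speed limits (rad/s): [2.57, 2.57, 3.14, 3.14, 3.14, 3.14, 3.14].

INTERFACE

Orientations are given as a rotation vector (axis times angle).
In Python, from bench import arm, cams, order gives the robot as it stands.
- The arm moves only by the tool servo_tool, never from a script. Its argument "plan" is a list of rows, each a list of 7 numbers: the turn, a rotation vector about the tool's x, y, z in degrees, then the shift along the tool's x, y, z in cm, then the finger opening in cm, from 0 to 8.54. In form: [[wx, wy, wz, dx, dy, dz, fingers], ...]. A call has 1 to 5 rows; each row shifts and turns the commanded pose from where the row before left it, along the tool's axes as they then stand; what a row does not reach is not made up. A row lasts 1/12 s, in which the tool goes at most 41.7 mm and 7.16 degrees, less where a joint would pass 70% of its speed; a pose out of reach is approached as far as the arm can. A call with a gripper value outside its range is refused whole. The fingers move at their own pace and stop on an object; "force" is the grip in N (left out, the last holds). Time passes only in rows, so rows that do not move let the fingers close. It gives the time, the measured TCP pose, the force and the opening at its end, in the units of the state.
- arm.state(): the state, without advancing time (a new reading comes with each control period).
- cams.snapshot(name): name is "side" or "top" or "wrist"; returns a dict with "color" (384x512x3 uint8, red, green, blue), "intrinsics" (3x3 intrinsics, pixels), "cam_to_world" (4x4, takes a point from camera to world coordinates). Camera axes: x right, y up, looking along -z (the intrinsics and any distortion apply to the point x, -y, -z); pixel columns grow to the right and rows downward; lengths in m; the calibration is good to about 2 mm. A picture is of the moment at which its call begins. There is no depth.
- order.finish_job(): hands the job in, once; it reports no verdict.
Trained networks look in the newest picture that a camera, given by its name, has taken for a name from the list of things; names that differ only in an ending like _2 or _b are one class to them, and where a whole thing is asked for, a point or a joint stands for the part that bears it (a point fixed in the world has none). Each returns a list of dicts, best first, with "score" (0 to 1); they miss things now and then, are a little off and sometimes report something else, mostly with a low value. They report only what shows in the picture. A call takes as long as a camera call. They do not tell look-alikes from the thing itself.
- cams.recognise(camera, name): "uv" ([column, row] in pixels, amid what is visible of it).
The state is a dict: "time_s": time; "qpos": joint angles; "dq": joint speeds; "joint_efforts": joint torques, N m; "tcp_pos": TCP position; "tcp_rot": TCP orientation; "force": force on the tool from outside, world axes, zero at the start; "ft_torque": the same for the moment, N m; "grip_width": opening from 0.0 (shut) to 1.0 (fully open).
Only numpy, scipy, OpenCV 4.12 (cv2) and the standard library are available. Lean on these libraries where they do the work, as an engineer would, in place of code of your own. Each camera call takes 0.05 s, during which the arm holds its last target. There are 200 camera calls.

## Working session

There is one attempt and no reset: what is moved stays moved. The work goes in short steps, Python scripts to look and compute and a tool call to move; the robot and the scene stay as the last step left them, time stands still between calls to the robot, and variables do not carry over. Pictures are saved under pics/ and viewed, about 12 in all and at most 16, crops included, and the job is handed in when it is done.

Besides the shell and the picture viewer there is one more tool, called after ">>>" in YAML: its name, and indented under it one key for each argument. servo_tool: Moves the arm, as the interface text tells. Its arguments: {"type":"object","properties":{"plan":{"type":"array","items":{"type":"array","items":{"type":"number"}}},"force":{"type":"number"}},"required":["plan"]}

```bash
ls; mkdir -p pics; cat > h.py <<'E'
import numpy as np, cv2
from bench import arm, cams, order
def snap(n,fn=None):
    s=cams.snapshot(n)
    if fn: cv2.imwrite('pics/'+fn,s['color'][:,:,::-1])
    return s
def unproj(s,uv,z):
    K=np.array(s['intrinsics']);T=np.array(s['cam_to_world'])
    p=np.linalg.inv(K)@[uv[0],uv[1],1]; d=T[:3,:3]@[p[0],-p[1],-p[2]]; o=T[:3,3]
    return o+d*(z-o[2])/d[2]
def proj(s,P):
    K=np.array(s['intrinsics']);T=np.array(s['cam_to_world'])
    c=T[:3,:3].T@(np.array(P)-T[:3,3]); p=K@[c[0],-c[1],-c[2]]; return p[:2]/p[2]
E
python3 - <<'E'
from h import *
a=snap('top','t0.png');b=snap('side','s0.png')
cv2.imwrite('pics/c0.png',np.hstack([a['color'],b['color']])[:,:,::-1][:, :])
H=dict(large_disc_mid=.07,medium_disc_mid=.11,small_disc_mid=.128,tiny_disc_mid=.068,carrier_seat=.1,broad_stand_seat=.06,slim_stand_seat=.06,board_mid=.006,spanner_mid=.004,nut_mid=.01)
for n,z in H.items():
    for c,s in (('top',a),('side',b)):
        for r in cams.recognise(c,n)[:3]: print(n,c,np.round(r['uv']),round(r['score'],2),np.round(unproj(s,r['uv'],z),3))
for s in (a,b): print(np.round(s['cam_to_world'],3),np.round(s['intrinsics'],1))
print(arm.state())
E
```

```text
pics
large_disc_mid top [274. 199.] 0.59 [ 0.597 -0.089  0.07 ]
large_disc_mid side [260. 208.] 0.53 [ 0.603 -0.101  0.07 ]
medium_disc_mid top [207. 252.] 0.6 [0.439 0.092 0.11 ]
medium_disc_mid top [156. 143.] 0.5 [0.744 0.251 0.11 ]
medium_disc_mid top [230. 201.] 0.16 [0.583 0.035 0.11 ]
medium_disc_mid side [185. 205.] 0.64 [ 0.396 -0.026  0.11 ]
medium_disc_mid side [250. 158.] 0.57 [0.682 0.112 0.11 ]
medium_disc_mid side [217. 157.] 0.4 [0.586 0.168 0.11 ]
small_disc_mid side [216. 153.] 0.47 [0.585 0.169 0.128]
tiny_disc_mid top [326. 232.] 0.55 [ 0.508 -0.241  0.068]
tiny_disc_mid side [258. 269.] 0.62 [ 0.476 -0.315  0.068]
tiny_disc_mid side [294. 264.] 0.51 [ 0.564 -0.346  0.068]
carrier_seat top [355. 216.] 0.22 [ 0.551 -0.317  0.1  ]
broad_stand_seat top [272. 211.] 0.78 [ 0.565 -0.085  0.06 ]
broad_stand_seat side [259. 226.] 0.74 [ 0.566 -0.159  0.06 ]
slim_stand_seat top [354. 218.] 0.63 [ 0.55  -0.324  0.06 ]
slim_stand_seat side [291. 283.] 0.61 [ 0.528 -0.392  0.06 ]
board_mid side [215. 238.] 0.67 [ 0.455 -0.088  0.006]
spanner_mid top [230. 203.] 0.68 [0.592 0.
[... 397 characters left out ...]

 [  0.  462.2 191.5]
 [  0.    0.    1. ]]
{'time_s': 1.1, 'qpos': array([-1.08524372,  0.68913272, -0.19464093,  1.56527717,  0.1572976 ,
        0.90250237, -0.21508601]), 'dq': array([ 0.00038323,  0.00090566,  0.00045865, -0.00024319, -0.00014549,
       -0.00073819, -0.00025426]), 'joint_efforts': array([ 1.32919877e-04, -5.39577520e+01, -1.26691740e+00, -1.58888662e+01,
        1.00505471e-02,  1.45388531e-03,  5.52734818e-07]), 'tcp_pos': array([0.2728099 , 0.56233823, 0.40470342]), 'tcp_rot': array([-0.87032315,  1.38963053,  0.87043785]), 'force': array([0.05257797, 0.16709824, 0.43354788]), 'ft_torque': array([0.0359436 , 0.05162688, 0.01784248]), 'grip_width': 0.9979696757842323}
```

```bash
python3 - <<'E'
import cv2
a=cv2.imread('pics/t0.png');b=cv2.imread('pics/s0.png')
cv2.imwrite('pics/t1.png',cv2.resize(a[110:310,120:390],None,fx=2.9,fy=2.9,interpolation=cv2.INTER_CUBIC))
cv2.imwrite('pics/s1.png',cv2.resize(b[110:310,120:390],None,fx=2.9,fy=2.9,interpolation=cv2.INTER_CUBIC))
E
```

```text
(no output)
```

View pics/t1.png

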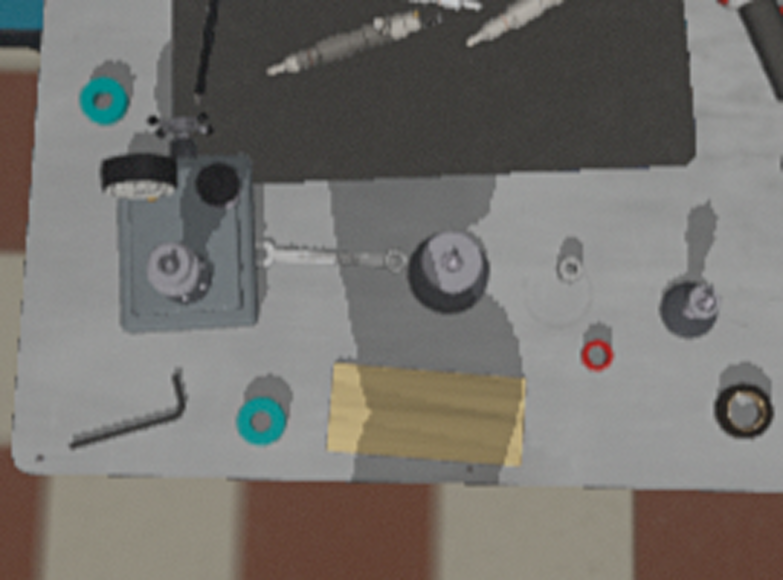

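View pics/s1.png

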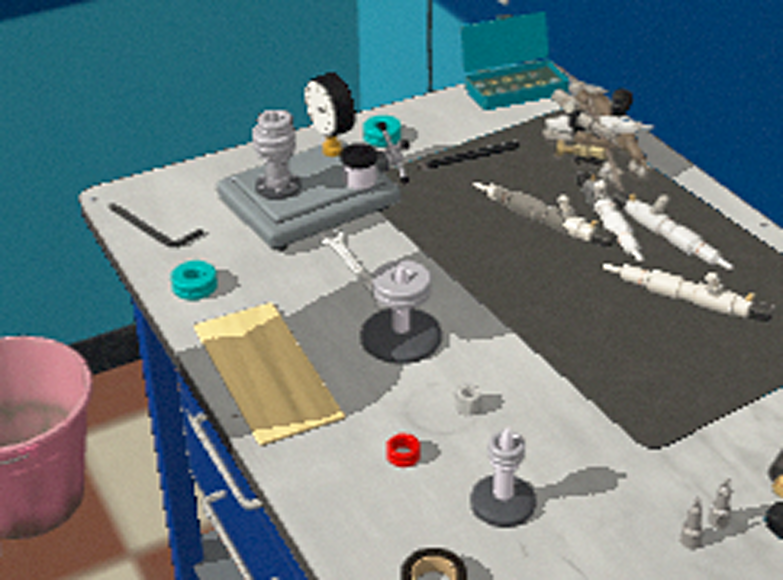

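The top view shows the carrier stack at crop (171,265), the large disc at (452,262), the tiny disc at (703,300), and the board centred at (427,414). The turquoise rings and the red ring are decoys. The side view agrees. Next I'll localise with both cameras and work out the tool axes.

```bash
python3 - <<'E'
from h import *
from scipy.spatial.transform import Rotation as R
a=snap('top');b=snap('side')
f=lambda u,v:(u/2.9+120,v/2.9+110)
for n,t,s,z in (('small_top',(171,265),(274,118),.136),('large_top',(452,262),(403,280),.08),('tiny_top',(704,299),(508,446),.076),('board',(427,414),(269,373),.006)):
    print(n,np.round(unproj(a,f(*t),z),4),np.round(unproj(b,f(*s),z),4))
st=arm.state();M=R.from_rotvec(st['tcp_rot']).as_matrix();print(np.round(M,3))
for D in ([[0,0,1],[0,1,0],[-1,0,0]],[[0,1,0],[0,0,-1],[-1,0,0]],[[0,-1,0],[0,0,1],[-1,0,0]]):
    D=np.array(D,float); print(np.linalg.det(D),R.from_matrix(M.T@D).as_rotvec(degrees=True))
E
```

```text
small_top [0.5746 0.173  0.136 ] [0.5803 0.1706 0.136 ]
large_top [ 0.593  -0.0948  0.08  ] [ 0.5972 -0.102   0.08  ]
tiny_top [ 0.5633 -0.3449  0.076 ] [ 0.5643 -0.3523  0.076 ]
board [ 0.4458 -0.0761  0.006 ] [ 0.4496 -0.0872  0.006 ]
[[-0.    -0.9    0.437]
 [ 0.     0.437  0.9  ]
 [-1.     0.     0.   ]]
1.0 [ 6.41152561e+01  1.37051382e-03 -4.15059454e-03]
1.0 [ 1.54115256e+02 -2.57341652e-03 -5.11068307e-03]
1.0 [-2.58847438e+01  3.73516769e-03 -1.88079403e-03]
```

>>> servo_tool:
  plan:
    - [-6.47,0,0,0,0,0,8.5]
    - [-6.47,0,0,0,0,0,8.5]
    - [-6.47,0,0,0,0,0,8.5]
    - [-6.47,0,0,0,0,0,8.5]
  force: 40

```text
time_s: 1.53
tcp_pos: [0.2729, 0.5623, 0.4048]
tcp_rot: [-1.213, 1.206, 1.213]
force: [-0.6, -0.1, 0.2]
grip_width: 0.994
```

>>> servo_tool:
  plan:
    - [0,0,0,0,-2,-2.6,8.5]
    - [0,0,0,0,-2,-2.6,8.5]
    - [0,0,0,0,-2,-2.6,8.5]
    - [0,0,0,0,-2,-2.6,8.5]
    - [0,0,0,0,-2,-2.6,8.5]

```text
time_s: 1.95
tcp_pos: [0.3737, 0.431, 0.4048]
tcp_rot: [-1.209, 1.209, 1.209]
force: [1.2, -0.4, 0.3]
grip_width: 0.995
```

>>> servo_tool:
  plan:
    - [0,0,0,0,-2,-2.6,8.5]
    - [0,0,0,0,-2,-2.6,8.5]
    - [0,0,0,0,-2,-2.6,8.5]
    - [0,0,0,0,-2,-2.6,8.5]
    - [0,0,0,0,-2,-2.6,8.5]

```text
time_s: 2.37
tcp_pos: [0.4737, 0.3009, 0.4049]
tcp_rot: [-1.209, 1.209, 1.209]
force: [0.9, 0.7, 0.2]
grip_width: 0.996
```

>>> servo_tool:
  plan:
    - [0,0,0,0,-2,-2.6,8.5]
    - [0,0,0,0,-2,-2.6,8.5]
    - [0,0,0,0,-2,-2.6,8.5]
    - [0,0,0,0,-2,-2.6,8.5]
    - [0,0,0,0,-2,-2.6,8.5]

```text
time_s: 2.78
tcp_pos: [0.5737, 0.1708, 0.4048]
tcp_rot: [-1.209, 1.209, 1.209]
force: [0.4, 0.5, 0.8]
grip_width: 0.993
```

>>> servo_tool:
  plan:
    - [0,0,0,0,0,0,8.5]
    - [0,0,0,0,0,0,8.5]

```text
time_s: 2.95
tcp_pos: [0.5741, 0.1696, 0.4044]
tcp_rot: [-1.206, 1.212, 1.204]
force: [-0.7, 0.8, -0.2]
grip_width: 0.993
```

```bash
python3 - <<'E'
from h import *
w=snap('wrist','w1.png'); print(np.round(w['cam_to_world'],3),np.round(w['intrinsics'],1))
print({k:np.round(v,3) for k,v in arm.state().items()})
for n in ('small_disc_mid','carrier_seat','medium_disc_mid'):
    print(n,cams.recognise('wrist',n)[:2])
E
```

```text
[[ 0.006 -0.964 -0.266  0.507]
 [ 1.     0.005  0.004  0.17 ]
 [-0.002 -0.266  0.964  0.373]
 [ 0.     0.     0.     1.   ]] [[282.5   0.  257.8]
 [  0.  282.5 192.8]
 [  0.    0.    1. ]]
{'time_s': np.float64(3.0), 'qpos': array([-0.153,  0.669, -0.377,  1.644,  0.299,  0.886,  0.923]), 'dq': array([-0.035, -0.007, -0.035,  0.013, -0.006, -0.001, -0.002]), 'joint_efforts': array([ 2.1760e+00, -5.1318e+01, -2.3580e+00, -1.5426e+01,  2.0000e-01,
        4.7000e-02,  1.8000e-02]), 'tcp_pos': array([0.573, 0.172, 0.405]), 'tcp_rot': array([-1.207,  1.21 ,  1.208]), 'force': array([-0.653,  0.201, -0.076]), 'ft_torque': array([ 0.078,  0.043, -0.002]), 'grip_width': np.float64(0.999)}
small_disc_mid [{'uv': [266.0, 207.2], 'score': 0.87}]
carrier_seat [{'uv': [264.3, 196.3], 'score': 0.67}]
medium_disc_mid [{'uv': [335.2, 303.7], 'score': 0.91}, {'uv': [187.5, 51.2], 'score': 0.88}]
```

View pics/w1.png

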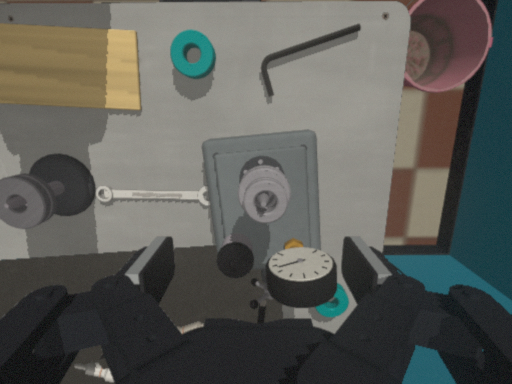

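```bash
python3 - <<'E'
from h import *
w=cv2.imread('pics/w1.png')
cv2.imwrite('pics/w1c.png',cv2.resize(w[150:235,210:325],None,fx=6,fy=6,interpolation=cv2.INTER_CUBIC))
s=cams.snapshot('wrist')
for x in (.565,.575,.585):
  print(x,proj(s,[x,.172,.136]),proj(s,[x,.172,.146]))
E
```

```text
0.565 [255.21445255 187.38580717] [255.11162443 190.33744333]
0.575 [255.21817766 198.42463498] [255.11664261 201.78989837]
0.585 [255.22182405 209.23020247] [255.12155052 212.99067358]
```

View pics/w1c.png

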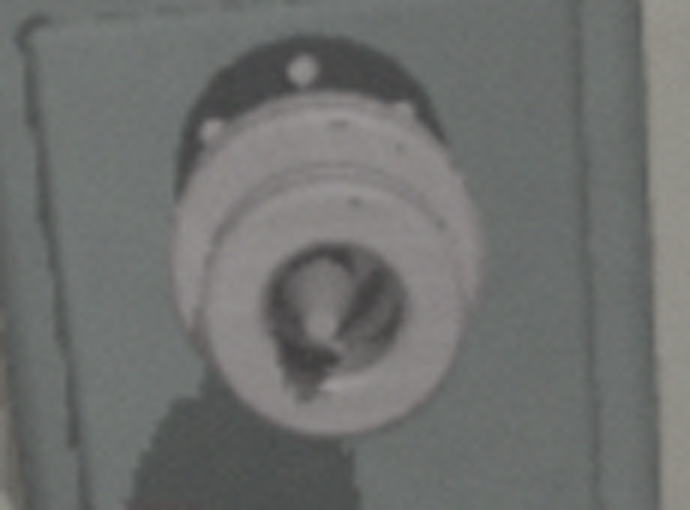

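```bash
cat >> h.py <<'E'
def projN(s,P):
    K=np.array(s['intrinsics']);T=np.array(s['cam_to_world'])
    c=(P-T[:3,3])@T[:3,:3]; return np.stack([K[0,0]*c[:,0]/-c[:,2]+K[0,2],K[1,1]*-c[:,1]/-c[:,2]+K[1,2]],1)
def ring(s,x0,y0,ztop,r,span=.014,step=.0005,hole=True):
    """best (x,y) of a ring's top face: contrast across projected outer rim and hole rim"""
    g=cv2.GaussianBlur(s['color'].astype(np.float32).mean(2),(0,0),.8)
    t=np.linspace(0,2*np.pi,72,endpoint=False); c=np.stack([np.cos(t),np.sin(t),0*t],1)
    best=[]
    smp=lambda P:cv2.remap(g,*[projN(s,P)[:,i].astype(np.float32).reshape(1,-1) for i in (0,1)],cv2.INTER_LINEAR)[0]
    for x in np.arange(x0-span,x0+span+1e-9,step):
        for y in np.arange(y0-span,y0+span+1e-9,step):
            o=np.array([x,y,ztop]); e=.0015
            v=np.abs(smp(o+c*(r-e))-smp(o+c*(r+e))).clip(0,40).mean()
            if hole: v+=(smp(o+c*(.010+e))-smp(o+c*(.010-e))).clip(-40,40).mean()
            best.append((v,x,y))
    b=np.array(sorted(best)[::-1][:5]); return np.round(b[:,1:].mean(0),4),round(float(b[0,0]),1)
def tcp(n=1):
    st=arm.state(); return np.round(st['tcp_pos'],4),np.round(st['force'],1),round(float(st['grip_width'])*8.54,2)
E
python3 - <<'E'
from h import *
import time
for n in ('wrist','top','side'):
    s=cams.snapshot(n)
    print(n,'small',ring(s,.577,.174,.136,.02),'large',ring(s,.595,-.097,.08,.03),'tiny',ring(s,.564,-.347,.076,.016) if n!='wrist' else '')
print(tcp())
E
```

```text
wrist small (array([0.5796, 0.1758]), 51.6) large (array([ 0.5977, -0.0939]), 34.8) tiny 
top small (array([0.5899, 0.1603]), 7.7) large (array([ 0.5973, -0.0951]), 14.1) tiny (array([ 0.5621, -0.3457]), 21.5)
side small (array([0.579 , 0.1735]), 32.4) large (array([ 0.598 , -0.0964]), 18.4) tiny (array([ 0.5721, -0.3537]), 27.2)
(array([0.5724, 0.1732, 0.4048]), array([ 0.1,  0. , -0.9]), 8.49)
```

>>> servo_tool:
  plan:
    - [0,0,0,2,-0.35,0.15,8.5]
    - [0,0,0,2,-0.3,0.2,8.5]
    - [0,0,0,2,0,0,8.5]
    - [0,0,0,0,0,0,8.5]

```text
time_s: 3.68
tcp_pos: [0.5779, 0.1756, 0.3412]
tcp_rot: [-1.209, 1.215, 1.213]
force: [-0.7, -0.6, -0.4]
grip_width: 0.997
```

```bash
python3 - <<'E'
from h import *
print(tcp());s=snap('wrist','w2.png')
print('small',ring(s,.579,.175,.136,.02),ring(s,.579,.175,.136,.02,hole=False));print(tcp())
E
```

```text
(array([0.5779, 0.1756, 0.3412]), array([-0.7, -0.6, -0.4]), 8.52)
small (array([0.5797, 0.1759]), 53.9) (array([0.5661, 0.1752]), 21.3)
(array([0.5785, 0.1758, 0.3431]), array([-0.5, -0.3, -0. ]), 8.49)
```

>>> servo_tool:
  plan:
    - [0,0,0,1.7,0,0,8.5]
    - [0,0,0,1.7,0,0,8.5]
    - [0,0,0,1.6,0,0,8.5]
    - [0,0,0,0,0,0,8.5]
    - [0,0,0,0,0,0,8.5]

```text
time_s: 4.15
tcp_pos: [0.5794, 0.176, 0.2955]
tcp_rot: [-1.209, 1.209, 1.209]
force: [0.5, 1.0, 0.8]
grip_width: 0.995
```

```bash
python3 - <<'E'
from h import *
for i in range(4): print(tcp()); s=cams.snapshot('wrist')
print('small',ring(s,.579,.175,.136,.02))
cv2.imwrite('pics/w3.png',s['color'][:,:,::-1])
E
```

```text
(array([0.5794, 0.176 , 0.2955]), array([0.5, 1. , 0.8]), 8.5)
(array([0.5798, 0.1762, 0.2961]), array([0.5, 0. , 0.7]), 8.48)
(array([0.5799, 0.1762, 0.2964]), array([ 0. ,  0.6, -0.2]), 8.53)
(array([0.5799, 0.1762, 0.2964]), array([-0. ,  0.6, -0.1]), 8.49)
small (array([0.5797, 0.1759]), 54.1)
```

View pics/w3.png

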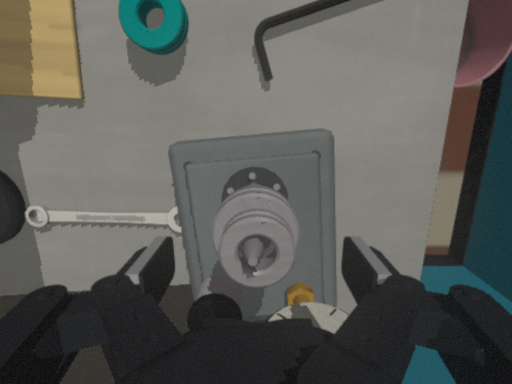

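The small disc is centred between the open fingers at (257,247), and the gauge is behind and clear. Closing now.

>>> servo_tool:
  plan:
    - [0,0,0,0.2,0,0,5.5]
    - [0,0,0,0,0,0,4.5]
    - [0,0,0,0,0,0,3.5]
    - [0,0,0,0,0,0,3.5]
    - [0,0,0,0,0,0,3.5]

```text
time_s: 4.77
tcp_pos: [0.5793, 0.1759, 0.2931]
tcp_rot: [-1.209, 1.209, 1.209]
force: [-0.3, 0.3, 4.2]
grip_width: 0.452
```

>>> servo_tool:
  plan:
    - [0,0,0,0,0,0,3.5]
    - [0,0,0,0,0,0,3.5]
    - [0,0,0,0,0,0,3.5]

```text
time_s: 5.02
tcp_pos: [0.5793, 0.1759, 0.2931]
tcp_rot: [-1.209, 1.209, 1.209]
force: [-1.9, -1.0, 5.7]
grip_width: 0.454
```

>>> servo_tool:
  plan:
    - [0,0,0,-0.5,0,0,3.5]
    - [0,0,0,-1,0,0,3.5]
    - [0,0,0,-2,0,0,3.5]
    - [0,0,0,-2.5,0,0,3.5]
    - [0,0,0,-2,0,0,3.5]

```text
time_s: 5.43
tcp_pos: [0.5794, 0.1758, 0.3744]
tcp_rot: [-1.209, 1.209, 1.209]
force: [0.6, 0.2, -1.9]
grip_width: 0.447
```

>>> servo_tool:
  plan:
    - [0,0,0,0,1.3,-3,3.5]
    - [0,0,0,0,1.3,-3,3.5]
    - [0,0,0,0,1.3,-3,3.5]
    - [0,0,0,0,1.3,-3,3.5]
    - [0,0,0,0,1.3,-3,3.5]

```text
time_s: 5.85
tcp_pos: [0.5135, 0.0245, 0.3733]
tcp_rot: [-1.21, 1.209, 1.209]
force: [-0.2, -1.2, -2.3]
grip_width: 0.451
```

```bash
python3 - <<'E'
from h import *
print(tcp());s=snap('wrist','w4.png');t=snap('side','s4.png')
print(np.round(s['cam_to_world'],3)[:3,3])
p=proj(t,[.58,.1759,.12]);p2=proj(s,[.448,-.081,.006]);print(p,p2)
for n in ('board_mid','small_disc_mid'): print(n,[(r['uv'],r['score'],unproj(s,r['uv'],.006)) for r in cams.recognise('wrist',n)[:2]])
u,v=map(int,p)
cv2.imwrite('pics/m4.png',np.hstack([cv2.resize(t['color'][v-70:v+50,u-60:u+90],(384,307)),cv2.resize(s['color'],(410,307))])[:,:,::-1])
E
```

```text
(array([0.5135, 0.0245, 0.3733]), array([-0.2, -1.2, -2.3]), 3.85)
[0.446 0.025 0.342]
[214.02110874 154.17554094] [166.04919817 116.63775557]
board_mid [([168.4, 113.4], 0.57, array([ 0.44441776, -0.07799353,  0.006     ]))]
small_disc_mid [([252.1, 260.9], 0.63, array([0.63227474, 0.01687855, 0.006     ]))]
```

View pics/m4.png

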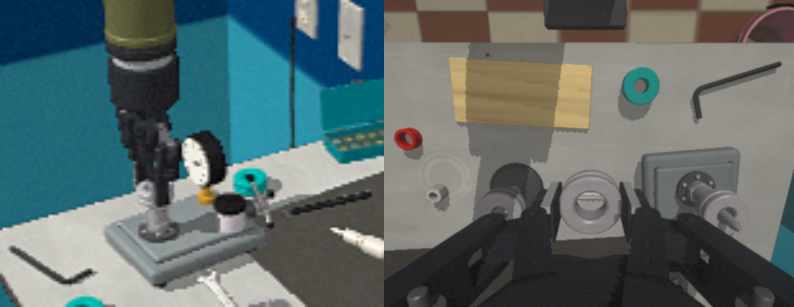

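>>> servo_tool:
  plan:
    - [0,0,0,0,1.36,-3.06,3.5]
    - [0,0,0,0,1.36,-3.06,3.5]
    - [0,0,0,0,1.36,-3.06,3.5]
    - [0,0,0,0,1.36,-3.06,3.5]
    - [0,0,0,0,1.36,-3.06,3.5]

```text
time_s: 6.47
tcp_pos: [0.4468, -0.127, 0.3731]
tcp_rot: [-1.212, 1.206, 1.21]
force: [1.1, -0.7, -1.3]
grip_width: 0.449
```

>>> servo_tool:
  plan:
    - [0,0,0,3.5,0,0,3.5]
    - [0,0,0,4,0,0,3.5]
    - [0,0,0,4,0,0,3.5]
    - [0,0,0,3.5,0,0,3.5]
    - [0,0,0,2,0,0,3.5]

```text
time_s: 6.88
tcp_pos: [0.4472, -0.1256, 0.1997]
tcp_rot: [-1.21, 1.207, 1.213]
force: [-0.4, 0.1, -2.0]
grip_width: 0.45
```

>>> servo_tool:
  plan:
    - [0,0,0,1,0,0,3.5]
    - [0,0,0,0.5,0,0,3.5]
    - [0,0,0,0.2,0,0,3.5]
    - [0,0,0,0,0,0,3.5]

```text
time_s: 7.22
tcp_pos: [0.4472, -0.1265, 0.1857]
tcp_rot: [-1.21, 1.207, 1.209]
force: [0.5, -0.2, -1.4]
grip_width: 0.452
```

>>> servo_tool:
  plan:
    - [0,0,0,0.3,0,0,3.5]
    - [0,0,0,0.2,0,0,3.5]
    - [0,0,0,0.1,0,0,3.5]
    - [0,0,0,0.1,0,0,3.5]
    - [0,0,0,0,0,0,3.5]

```text
time_s: 7.63
tcp_pos: [0.4467, -0.1273, 0.1794]
tcp_rot: [-1.21, 1.208, 1.208]
force: [0.1, 1.1, -1.5]
grip_width: 0.451
```

>>> servo_tool:
  plan:
    - [0,0,0,0.1,0,0,3.5]
    - [0,0,0,0,0,0,3.5]

```text
time_s: 7.8
tcp_pos: [0.4466, -0.1273, 0.1791]
tcp_rot: [-1.21, 1.207, 1.207]
force: [-1.2, 1.3, 8.0]
grip_width: 0.449
```

>>> servo_tool:
  plan:
    - [0,0,0,0,0,0,4.5]
    - [0,0,0,0,0,0,5.5]
    - [0,0,0,0,0,0,6.5]
    - [0,0,0,0,0,0,7]
    - [0,0,0,0,0,0,7]

```text
time_s: 8.22
tcp_pos: [0.4464, -0.1272, 0.1777]
tcp_rot: [-1.209, 1.209, 1.209]
force: [-0.4, -0.1, -0.2]
grip_width: 0.821
```

>>> servo_tool:
  plan:
    - [0,0,0,-1,0,0,7]
    - [0,0,0,-3,0,0,7]
    - [0,0,0,-4,0,0,8.5]
    - [0,0,0,-4,0,0,8.5]
    - [0,0,0,-4,0,0,8.5]

```text
time_s: 8.63
tcp_pos: [0.4456, -0.1272, 0.3393]
tcp_rot: [-1.208, 1.21, 1.211]
force: [1.7, -1.0, -0.1]
grip_width: 0.995
```

```bash
python3 - <<'E'
from h import *
print(tcp());s=snap('wrist','w5.png')
print('small',ring(s,.446,-.127,.022,.02))
E
```

```text
(array([ 0.4456, -0.1272,  0.3393]), array([ 1.7, -1. , -0.1]), 8.49)
small (array([ 0.4497, -0.1279]), 15.0)
```

>>> servo_tool:
  plan:
    - [0,0,0,-1.2,-1.34,3.03,8.5]
    - [0,0,0,-1.2,-1.34,3.03,8.5]
    - [0,0,0,-1.2,-1.34,3.03,8.5]
    - [0,0,0,-1.2,-1.34,3.03,8.5]
    - [0,0,0,-1.2,-1.34,3.03,8.5]

```text
time_s: 9.1
tcp_pos: [0.5134, 0.0256, 0.3982]
tcp_rot: [-1.209, 1.21, 1.209]
force: [0.2, -0.2, -0.1]
grip_width: 0.998
```

>>> servo_tool:
  plan:
    - [0,0,0,0,-1.34,3.03,8.5]
    - [0,0,0,0,-1.34,3.03,8.5]
    - [0,0,0,0,-1.34,3.03,8.5]
    - [0,0,0,0,-1.34,3.03,8.5]
    - [0,0,0,0,-1.34,3.03,8.5]

```text
time_s: 9.52
tcp_pos: [0.5805, 0.1771, 0.3973]
tcp_rot: [-1.209, 1.21, 1.209]
force: [0.7, 0.2, 0.4]
grip_width: 0.989
```

>>> servo_tool:
  plan:
    - [0,0,0,2.5,0,0,8.5]
    - [0,0,0,2.5,0,0,8.5]
    - [0,0,0,0,0,0,8.5]
    - [0,0,0,0,0,0,8.5]

```text
time_s: 9.85
tcp_pos: [0.5798, 0.1752, 0.3465]
tcp_rot: [-1.209, 1.213, 1.211]
force: [-0.5, 0.1, -0.3]
grip_width: 0.994
```

```bash
python3 - <<'E'
from h import *
print(tcp());s=snap('wrist','w6.png');print(tcp())
print('med',ring(s,.58,.176,.12,.025),ring(s,.58,.176,.12,.025,hole=False)); cv2.imwrite('pics/w6c.png',cv2.resize(s['color'][150:300,160:360],None,fx=3,fy=3)[:,:,::-1])
print(proj(s,[.5797,.1759,.146]),proj(s,[.5797,.1759,.12]))
E
```

```text
(array([0.5798, 0.1752, 0.3465]), array([-0.5,  0.1, -0.3]), 8.49)
(array([0.5803, 0.1754, 0.3479]), array([0.1, 0.2, 1.7]), 8.53)
med (array([0.5764, 0.1752]), 51.6) (array([0.5762, 0.1751]), 23.0)
[259.27115334 224.97596286] [259.19129844 211.75838849]
```

View pics/w6c.png

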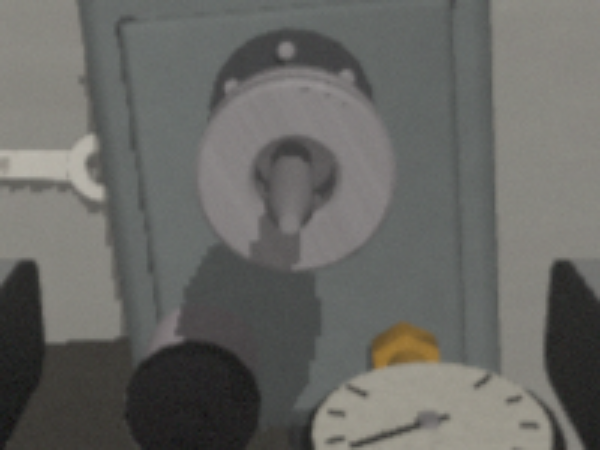

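The medium disc is alone on the carrier, with its centre at crop (297,172) and the spindle tip at about (290,220). The spindle is near (.5785,.174).

>>> servo_tool:
  plan:
    - [0,0,0,2,0.2,0,8.5]
    - [0,0,0,2,0,0,8.5]
    - [0,0,0,2,0,0,8.5]
    - [0,0,0,1,0,0,8.5]
    - [0,0,0,0,0,0,7]

```text
time_s: 10.32
tcp_pos: [0.5781, 0.1752, 0.277]
tcp_rot: [-1.209, 1.212, 1.209]
force: [-0.0, 0.4, -0.6]
grip_width: 0.88
```

>>> servo_tool:
  plan:
    - [0,0,0,0,0,0,6]
    - [0,0,0,0,0,0,5]
    - [0,0,0,0,0,0,4.5]
    - [0,0,0,0,0,0,4.5]
    - [0,0,0,0,0,0,4.5]

```text
time_s: 10.73
tcp_pos: [0.5789, 0.1759, 0.2798]
tcp_rot: [-1.21, 1.207, 1.207]
force: [-1.4, -0.7, 6.7]
grip_width: 0.56
```

>>> servo_tool:
  plan:
    - [0,0,0,0,0,0,4.5]
    - [0,0,0,0,0,0,4.5]

```text
time_s: 10.9
tcp_pos: [0.5789, 0.1759, 0.2798]
tcp_rot: [-1.21, 1.207, 1.207]
force: [-1.5, -0.9, 6.8]
grip_width: 0.562
```

>>> servo_tool:
  plan:
    - [0,0,0,-1,0,0,4.5]
    - [0,0,0,-2,0,0,4.5]
    - [0,0,0,-3,0,0,4.5]
    - [0,0,0,-3,0,0,4.5]
    - [0,0,0,-1,0,0,4.5]

```text
time_s: 11.32
tcp_pos: [0.5791, 0.1767, 0.3828]
tcp_rot: [-1.21, 1.202, 1.206]
force: [0.5, 1.1, -2.4]
grip_width: 0.56
```

>>> servo_tool:
  plan:
    - [0,0,0,0,1.5,-2.2,4.5]
    - [0,0,0,0,1.9,-2.9,4.5]
    - [0,0,0,0,2,-3,4.5]
    - [0,0,0,0,2,-3,4.5]
    - [0,0,0,0,2,-3,4.5]

```text
time_s: 11.73
tcp_pos: [0.4829, 0.0336, 0.3778]
tcp_rot: [-1.209, 1.209, 1.209]
force: [0.6, -1.4, -3.5]
grip_width: 0.562
```

>>> servo_tool:
  plan:
    - [0,0,0,0,2,-3,4.5]
    - [0,0,0,0,1.8,-3.1,4.5]
    - [0,0,0,3,0,0,4.5]
    - [0,0,0,4,0,0,4.5]
    - [0,0,0,4,0,0,4.5]

```text
time_s: 12.15
tcp_pos: [0.4466, -0.0277, 0.2677]
tcp_rot: [-1.207, 1.207, 1.204]
force: [2.0, -0.5, -3.8]
grip_width: 0.555
```

>>> servo_tool:
  plan:
    - [0,0,0,3.5,0,0,4.5]
    - [0,0,0,2.5,0,0,4.5]
    - [0,0,0,1,0,0,4.5]
    - [0,0,0,0.5,0,0,4.5]
    - [0,0,0,0,0,0,4.5]

```text
time_s: 12.57
tcp_pos: [0.4464, -0.0256, 0.1933]
tcp_rot: [-1.211, 1.209, 1.212]
force: [0.6, 0.6, -1.6]
grip_width: 0.56
```

>>> servo_tool:
  plan:
    - [0,0,0,0.3,0,0,4.5]
    - [0,0,0,0.2,0,0,4.5]
    - [0,0,0,0.1,0,0,4.5]
    - [0,0,0,0,0,0,4.5]

```text
time_s: 12.9
tcp_pos: [0.4468, -0.0261, 0.1888]
tcp_rot: [-1.209, 1.207, 1.209]
force: [0.3, 0.4, -2.9]
grip_width: 0.559
```

>>> servo_tool:
  plan:
    - [0,0,0,0.1,0,0,4.5]
    - [0,0,0,0,0,0,4.5]

```text
time_s: 13.07
tcp_pos: [0.4467, -0.0262, 0.1878]
tcp_rot: [-1.209, 1.208, 1.208]
force: [1.0, 0.3, -3.1]
grip_width: 0.563
```

>>> servo_tool:
  plan:
    - [0,0,0,0.1,0,0,4.5]
    - [0,0,0,0.1,0,0,4.5]
    - [0,0,0,0,0,0,4.5]

```text
time_s: 13.32
tcp_pos: [0.4465, -0.0264, 0.1858]
tcp_rot: [-1.209, 1.209, 1.208]
force: [-0.0, 0.1, 2.6]
grip_width: 0.561
```

>>> servo_tool:
  plan:
    - [0,0,0,0.1,0,0,4.5]
    - [0,0,0,0,0,0,4.5]

```text
time_s: 13.48
tcp_pos: [0.4463, -0.0263, 0.1857]
tcp_rot: [-1.21, 1.208, 1.208]
force: [-0.2, 0.3, 14.4]
grip_width: 0.566
```

>>> servo_tool:
  plan:
    - [0,0,0,0,0,0,5.5]
    - [0,0,0,0,0,0,6.5]
    - [0,0,0,0,0,0,7.5]
    - [0,0,0,0,0,0,7.5]
    - [0,0,0,0,0,0,7.5]

```text
time_s: 13.9
tcp_pos: [0.4463, -0.0263, 0.1843]
tcp_rot: [-1.209, 1.21, 1.209]
force: [0.2, 0.9, 0.8]
grip_width: 0.877
```

>>> servo_tool:
  plan:
    - [0,0,0,-1,0,0,7.5]
    - [0,0,0,-3,0,0,7.5]
    - [0,0,0,-4,0,0,8.5]
    - [0,0,0,-4,0,0,8.5]
    - [0,0,0,-4,0,0,8.5]

```text
time_s: 14.32
tcp_pos: [0.4463, -0.0265, 0.3276]
tcp_rot: [-1.212, 1.209, 1.203]
force: [1.7, -0.0, -0.3]
grip_width: 0.997
```

>>> servo_tool:
  plan:
    - [0,0,0,0,-3,-1.4,8.5]
    - [0,0,0,0,-3,-1.4,8.5]
    - [0,0,0,0,-3,-1.4,8.5]
    - [0,0,0,0,-3,-1.4,8.5]
    - [0,0,0,0,-3,-1.4,8.5]

```text
time_s: 14.73
tcp_pos: [0.5979, -0.0981, 0.3276]
tcp_rot: [-1.213, 1.208, 1.2]
force: [0.6, -0.6, -0.1]
grip_width: 0.99
```

>>> servo_tool:
  plan:
    - [0,0,0,1.5,0,0,8.5]
    - [0,0,0,1.5,0,0,8.5]
    - [0,0,0,0,0,0,8.5]
    - [0,0,0,0,0,0,8.5]

```text
time_s: 15.07
tcp_pos: [0.5966, -0.0969, 0.2968]
tcp_rot: [-1.213, 1.209, 1.202]
force: [0.1, -0.1, -1.0]
grip_width: 0.999
```

```bash
python3 - <<'E'
from h import *
print(tcp());s=snap('wrist','w7.png');print(tcp())
print('large',ring(s,.598,-.095,.08,.03))
print('med',ring(s,.446,-.027,.026,.025),'small',ring(s,.449,-.127,.022,.02))
cv2.imwrite('pics/w7c.png',cv2.resize(s['color'],None,fx=1.5,fy=1.5)[:,:,::-1]); print(proj(s,[.598,-.095,.092]))
E
```

```text
(array([ 0.5966, -0.0969,  0.2968]), array([ 0.1, -0.1, -1. ]), 8.53)
(array([ 0.597 , -0.0966,  0.2978]), array([-0.7,  0.3,  0.3]), 8.49)
large (array([ 0.5967, -0.0936]), 52.9)
med (array([ 0.4508, -0.0289]), 19.0) small (array([ 0.4579, -0.1232]), 16.4)
[261.5011491  222.12108303]
```

View pics/w7c.png

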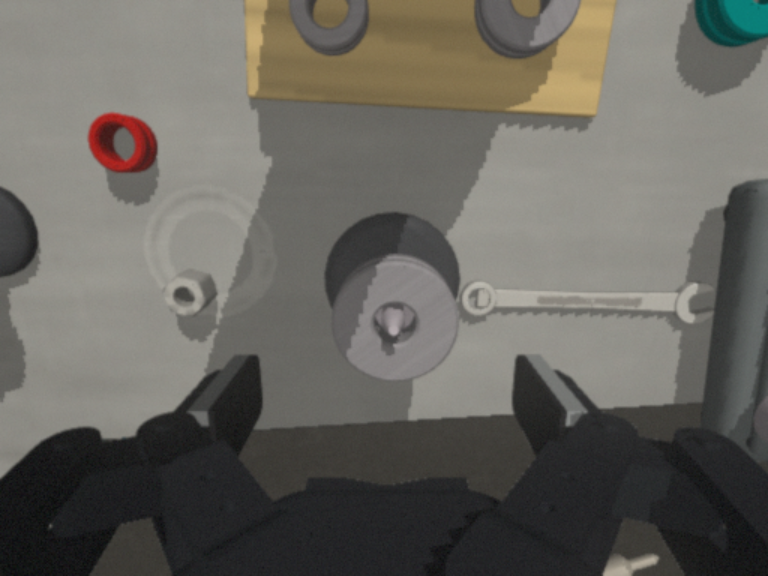

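>>> servo_tool:
  plan:
    - [0,0,0,2,0,0.15,8.5]
    - [0,0,0,2,0,0.1,8.5]
    - [0,0,0,2,0,0,8.5]
    - [0,0,0,1,0,0,8.5]
    - [0,0,0,0,0,0,7.5]

```text
time_s: 15.53
tcp_pos: [0.5971, -0.0946, 0.2265]
tcp_rot: [-1.213, 1.209, 1.203]
force: [-0.2, -0.4, -0.3]
grip_width: 0.888
```

>>> servo_tool:
  plan:
    - [0,0,0,0,0,0,6.5]
    - [0,0,0,0,0,0,5.5]
    - [0,0,0,0,0,0,5.5]
    - [0,0,0,0,0,0,5.5]
    - [0,0,0,0,0,0,5.5]
  force: 50

```text
time_s: 15.95
tcp_pos: [0.5982, -0.094, 0.2295]
tcp_rot: [-1.215, 1.205, 1.199]
force: [-3.1, 1.3, 6.2]
grip_width: 0.689
```

>>> servo_tool:
  plan:
    - [0,0,0,0,0,0,5.5]
    - [0,0,0,0,0,0,5.5]

```text
time_s: 16.12
tcp_pos: [0.5982, -0.0941, 0.2295]
tcp_rot: [-1.215, 1.205, 1.199]
force: [-2.2, 1.1, 6.8]
grip_width: 0.696
```

>>> servo_tool:
  plan:
    - [0,0,0,-1,0,0,5.5]
    - [0,0,0,-2,0,0,5.5]
    - [0,0,0,-3,0,0,5.5]
    - [0,0,0,-3.5,0,0,5.5]
    - [0,0,0,-3.5,0,0,5.5]

```text
time_s: 16.53
tcp_pos: [0.5961, -0.0945, 0.359]
tcp_rot: [-1.213, 1.209, 1.201]
force: [0.9, -0.9, -4.0]
grip_width: 0.685
```

>>> servo_tool:
  plan:
    - [0,0,0,0,0.2,2.5,5.5]
    - [0,0,0,0,0.2,3.5,5.5]
    - [0,0,0,0,0.2,3.5,5.5]
    - [0,0,0,0,0.2,3.5,5.5]
    - [0,0,0,0,0.2,3.5,5.5]

```text
time_s: 16.95
tcp_pos: [0.5866, 0.0718, 0.3576]
tcp_rot: [-1.214, 1.208, 1.199]
force: [0.3, 0.2, -4.2]
grip_width: 0.689
```

>>> servo_tool:
  plan:
    - [0,0,0,0,0.2,3.5,5.5]
    - [0,0,0,0,0.2,3.5,5.5]
    - [0,0,0,0,0.2,2.3,5.5]
    - [0,0,0,0,0.2,1,5.5]
    - [0,0,0,0,0,0,5.5]

```text
time_s: 17.37
tcp_pos: [0.5782, 0.1774, 0.3573]
tcp_rot: [-1.216, 1.203, 1.205]
force: [0.9, 0.3, -3.2]
grip_width: 0.687
```

>>> servo_tool:
  plan:
    - [0,0,0,0,0,0,5.5]
    - [0,0,0,0,0,0,5.5]

```text
time_s: 17.53
tcp_pos: [0.5799, 0.1713, 0.3563]
tcp_rot: [-1.214, 1.211, 1.197]
force: [-1.0, 0.2, -4.1]
grip_width: 0.689
```

```bash
python3 - <<'E'
from h import *
print(tcp());s=snap('wrist','w8.png');print(tcp());t=tcp()[0]
z=t[2]-.1685+.02
print('large',ring(s,t[0],t[1],z,.03), 'spindle proj',proj(s,[.5785,.174,.146]))
cv2.imwrite('pics/w8c.png',cv2.resize(s['color'][170:370,150:370],None,fx=3,fy=3)[:,:,::-1])
E
```

```text
(array([0.5799, 0.1713, 0.3563]), array([-1. ,  0.2, -4.1]), 5.88)
(array([0.58  , 0.1712, 0.3563]), array([-0.2, -0.3, -4.4]), 5.9)
large (array([0.5781, 0.1704]), 66.0) spindle proj [263.67564863 214.51677888]
```

View pics/w8c.png

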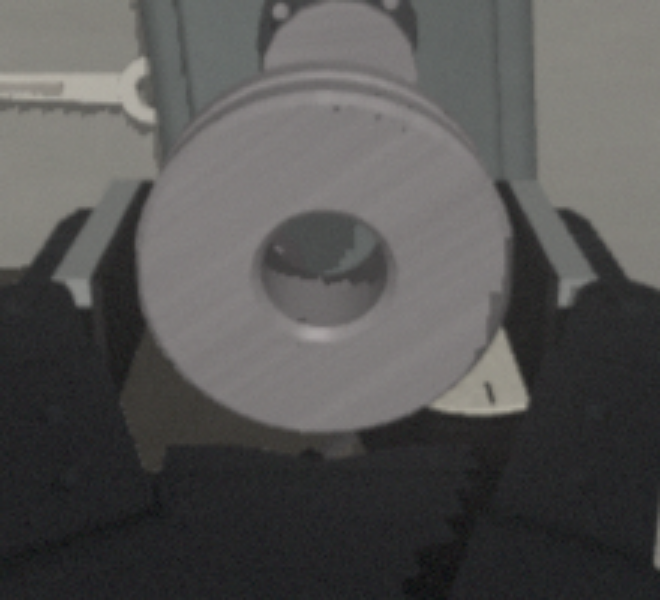

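>>> servo_tool:
  plan:
    - [0,0,0,1,0,0.42,5.5]
    - [0,0,0,1.5,0,0,5.5]
    - [0,0,0,1,0,0,5.5]
    - [0,0,0,0.5,0,0,5.5]
    - [0,0,0,0,0,0,5.5]

```text
time_s: 18.0
tcp_pos: [0.5794, 0.177, 0.3147]
tcp_rot: [-1.213, 1.211, 1.201]
force: [0.5, -0.0, -4.3]
grip_width: 0.689
```

>>> servo_tool:
  plan:
    - [0,0,0,0.5,0,0,5.5]
    - [0,0,0,0.5,0,0,5.5]
    - [0,0,0,0.5,0,0,5.5]
    - [0,0,0,0,0,0,5.5]

```text
time_s: 18.33
tcp_pos: [0.5796, 0.1776, 0.3006]
tcp_rot: [-1.214, 1.209, 1.201]
force: [0.4, 0.4, -5.1]
grip_width: 0.691
```

>>> servo_tool:
  plan:
    - [0,0,0,0,0,-0.2,5.5]
    - [0,0,0,0.5,0,0,5.5]
    - [0,0,0,0.5,0,0,5.5]
    - [0,0,0,0.5,0,0,5.5]
    - [0,0,0,0,0,0,5.5]

```text
time_s: 18.75
tcp_pos: [0.5796, 0.1755, 0.2853]
tcp_rot: [-1.214, 1.209, 1.201]
force: [-0.1, -0.3, -5.0]
grip_width: 0.695
```

>>> servo_tool:
  plan:
    - [0,0,0,0.5,0,0,5.5]
    - [0,0,0,0.5,0,0,5.5]
    - [0,0,0,0.3,0,0,5.5]
    - [0,0,0,0,0,0,5.5]

```text
time_s: 19.08
tcp_pos: [0.5798, 0.1756, 0.2727]
tcp_rot: [-1.214, 1.209, 1.201]
force: [-0.2, 0.7, -4.0]
grip_width: 0.689
```

>>> servo_tool:
  plan:
    - [0,0,0,0.2,0,0,5.5]
    - [0,0,0,0.1,0,0,5.5]
    - [0,0,0,0,0,0,5.5]

```text
time_s: 19.33
tcp_pos: [0.5801, 0.1758, 0.2705]
tcp_rot: [-1.214, 1.207, 1.2]
force: [-0.5, -0.1, -4.4]
grip_width: 0.69
```

>>> servo_tool:
  plan:
    - [0,0,0,0.1,0,0,5.5]
    - [0,0,0,0,0,0,5.5]

```text
time_s: 19.5
tcp_pos: [0.5802, 0.1759, 0.2697]
tcp_rot: [-1.214, 1.207, 1.2]
force: [0.4, 0.5, -4.0]
grip_width: 0.687
```

>>> servo_tool:
  plan:
    - [0,0,0,0.1,0,0,5.5]
    - [0,0,0,0,0,0,5.5]

```text
time_s: 19.67
tcp_pos: [0.5801, 0.1759, 0.2695]
tcp_rot: [-1.214, 1.207, 1.199]
force: [-1.2, -1.5, 3.1]
grip_width: 0.687
```

>>> servo_tool:
  plan:
    - [0,0,0,0.1,0,0,5.5]
    - [0,0,0,0,0,0,5.5]

```text
time_s: 19.83
tcp_pos: [0.5801, 0.176, 0.2694]
tcp_rot: [-1.215, 1.206, 1.199]
force: [-4.1, -2.2, 10.7]
grip_width: 0.692
```

>>> servo_tool:
  plan:
    - [0,0,0,0,0,0,6.5]
    - [0,0,0,0,0,0,7.5]
    - [0,0,0,0,0,0,8.5]
    - [0,0,0,0,0,0,8.5]

```text
time_s: 20.17
tcp_pos: [0.5803, 0.1759, 0.2676]
tcp_rot: [-1.214, 1.207, 1.2]
force: [0.5, 0.5, -0.3]
grip_width: 0.993
```

>>> servo_tool:
  plan:
    - [0,0,0,-1,0,0,8.5]
    - [0,0,0,-2,0,0,8.5]
    - [0,0,0,-2,0,0,8.5]
    - [0,0,0,-2,0,0,8.5]
    - [0,0,0,-2,0,0,8.5]

```text
time_s: 20.58
tcp_pos: [0.5793, 0.1762, 0.3591]
tcp_rot: [-1.214, 1.207, 1.2]
force: [0.3, -0.8, -0.1]
grip_width: 0.999
```

```bash
python3 - <<'E'
from h import *
print(tcp());s=snap('wrist','w9.png');print(tcp())
print('large',ring(s,.579,.175,.12,.03)); print(proj(s,[.579,.1747,.146]))
cv2.imwrite('pics/w9c.png',cv2.resize(s['color'][150:300,160:360],None,fx=3,fy=3)[:,:,::-1])
E
```

```text
(array([0.5793, 0.1762, 0.3591]), array([ 0.3, -0.8, -0.1]), 8.53)
(array([0.5802, 0.1772, 0.3632]), array([-1. ,  0.5,  2.3]), 8.48)
large (array([0.5785, 0.1755]), 54.8)
[256.3460335  214.40750238]
```

View pics/w9c.png

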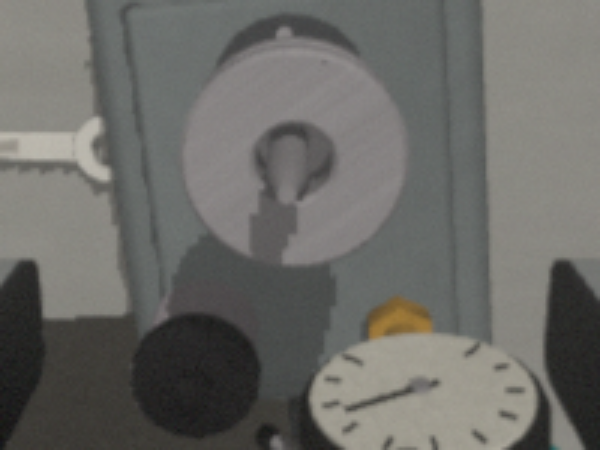

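The large disc is flat on the carrier, and the spindle tip at crop (289,193) confirms the axis at about (.579,.1747). Next is the medium disc on the board.

>>> servo_tool:
  plan:
    - [0,0,0,0,1.9,-2.9,8.5]
    - [0,0,0,0,1.9,-2.9,8.5]
    - [0,0,0,0,1.9,-2.9,8.5]
    - [0,0,0,0,1.9,-2.9,8.5]
    - [0,0,0,0,1.9,-2.9,8.5]

```text
time_s: 21.05
tcp_pos: [0.4831, 0.0303, 0.3579]
tcp_rot: [-1.215, 1.206, 1.2]
force: [1.0, -0.5, 0.1]
grip_width: 0.995
```

>>> servo_tool:
  plan:
    - [0,0,0,0,1.9,-2.9,8.5]
    - [0,0,0,0,1.9,-2.9,8.5]
    - [0,0,0,3,0,0,8.5]
    - [0,0,0,3,0,0,8.5]
    - [0,0,0,0,0,0,8.5]

```text
time_s: 21.47
tcp_pos: [0.4453, -0.028, 0.2947]
tcp_rot: [-1.211, 1.213, 1.203]
force: [-0.4, 0.2, 0.2]
grip_width: 0.992
```

>>> servo_tool:
  plan:
    - [0,0,0,0,0,0,8.5]
    - [0,0,0,0,0,0,8.5]

```text
time_s: 21.63
tcp_pos: [0.4471, -0.0259, 0.2984]
tcp_rot: [-1.215, 1.205, 1.2]
force: [-0.2, -0.0, 0.5]
grip_width: 0.995
```

```bash
python3 - <<'E'
from h import *
print(tcp());s=snap('wrist','w10.png');print(tcp())
print('med',ring(s,.446,-.028,.026,.025),'small',ring(s,.446,-.127,.022,.02))
E
```

```text
(array([ 0.4471, -0.0259,  0.2984]), array([-0.2, -0. ,  0.5]), 8.5)
(array([ 0.4472, -0.0259,  0.2986]), array([-0.2,  0.9,  0.6]), 8.5)
med (array([ 0.4432, -0.0261]), 28.2) small (array([ 0.4489, -0.1288]), 32.0)
```

>>> servo_tool:
  plan:
    - [0,0,0,3,0.2,0,8.5]
    - [0,0,0,3.5,0,0,8.5]
    - [0,0,0,3,0,0,8.5]
    - [0,0,0,1.7,0,0,8.5]
    - [0,0,0,0,0,0,7]

```text
time_s: 22.1
tcp_pos: [0.4468, -0.0264, 0.1943]
tcp_rot: [-1.221, 1.205, 1.197]
force: [0.8, 0.8, 0.6]
grip_width: 0.881
```

>>> servo_tool:
  plan:
    - [0,0,0,0,0,0,6]
    - [0,0,0,0,0,0,5]
    - [0,0,0,0,0,0,4.5]
    - [0,0,0,0,0,0,4.5]
    - [0,0,0,0,0,0,4.5]

```text
time_s: 22.52
tcp_pos: [0.4468, -0.0264, 0.1972]
tcp_rot: [-1.216, 1.199, 1.194]
force: [-1.1, 2.3, 8.8]
grip_width: 0.529
```

>>> servo_tool:
  plan:
    - [0,0,0,0,0,0,4.5]
    - [0,0,0,0,0,0,4.5]

```text
time_s: 22.68
tcp_pos: [0.4468, -0.0265, 0.1972]
tcp_rot: [-1.216, 1.199, 1.194]
force: [-0.4, 2.3, 7.6]
grip_width: 0.53
```

The grip closed to 45 mm with the TCP about 9 mm high, so the tips are pressing on the disc's top edge. I'll reopen and go lower.

>>> servo_tool:
  plan:
    - [0,0,0,0,0,0,6]
    - [0,0,0,0,0,0,8]
    - [0,0,0,0,0,0,8.5]
    - [0,0,0,0,0,0,8.5]

```text
time_s: 23.02
tcp_pos: [0.4463, -0.0277, 0.1956]
tcp_rot: [-1.217, 1.205, 1.194]
force: [-0.3, -0.9, -0.5]
grip_width: 0.995
```

```bash
python3 - <<'E'
from h import *
print(tcp());s=snap('wrist','w11.png');print(tcp())
print('med',ring(s,.446,-.028,.026,.025),'small',ring(s,.446,-.127,.022,.02))
E
```

```text
(array([ 0.4463, -0.0277,  0.1956]), array([-0.3, -0.9, -0.5]), 8.5)
(array([ 0.4462, -0.0277,  0.1954]), array([ 0.5, -0.7,  0.3]), 8.48)
med (array([ 0.4421, -0.0263]), 30.4) small (array([ 0.4484, -0.127 ]), 39.5)
```

>>> servo_tool:
  plan:
    - [0,0,0,0.4,0.2,0.1,8.5]
    - [0,0,0,0.4,0.1,0,8.5]
    - [0,0,0,0.1,0,0,8.5]
    - [0,0,0,0,0,0,8.5]

```text
time_s: 23.4
tcp_pos: [0.4431, -0.0267, 0.1859]
tcp_rot: [-1.216, 1.206, 1.196]
force: [0.1, -0.3, -0.1]
grip_width: 1.001
```

>>> servo_tool:
  plan:
    - [0,0,0,0,0,0,6]
    - [0,0,0,0,0,0,5]
    - [0,0,0,0,0,0,4.5]
    - [0,0,0,0,0,0,4.5]
    - [0,0,0,0,0,0,4.5]

```text
time_s: 23.82
tcp_pos: [0.4432, -0.0263, 0.1869]
tcp_rot: [-1.217, 1.205, 1.195]
force: [-1.0, 0.7, 7.4]
grip_width: 0.557
```

>>> servo_tool:
  plan:
    - [0,0,0,0,0,0,4.5]
    - [0,0,0,0,0,0,4.5]

```text
time_s: 23.98
tcp_pos: [0.4433, -0.0263, 0.1868]
tcp_rot: [-1.217, 1.205, 1.195]
force: [-0.4, 0.6, 7.4]
grip_width: 0.556
```

>>> servo_tool:
  plan:
    - [0,0,0,-1,0,0,4.5]
    - [0,0,0,-2,0,0,4.5]
    - [0,0,0,-3,0,0,4.5]
    - [0,0,0,-3,0,0,4.5]
    - [0,0,0,-3,0,0,4.5]

```text
time_s: 24.4
tcp_pos: [0.4424, -0.0263, 0.2868]
tcp_rot: [-1.222, 1.206, 1.189]
force: [2.2, -0.9, -3.2]
grip_width: 0.558
```

>>> servo_tool:
  plan:
    - [0,0,0,-2,-2,-0.9,4.5]
    - [0,0,0,0,-3,-1.3,4.5]
    - [0,0,0,0,-3,-1.3,4.5]
    - [0,0,0,0,-3,-1.3,4.5]
    - [0,0,0,0,-3,-1.3,4.5]

```text
time_s: 24.82
tcp_pos: [0.583, -0.0892, 0.3095]
tcp_rot: [-1.222, 1.205, 1.186]
force: [0.6, 0.2, -3.4]
grip_width: 0.553
```

>>> servo_tool:
  plan:
    - [0,0,0,0,-1.3,-0.6,4.5]
    - [0,0,0,0,0,0,4.5]
    - [0,0,0,0,0,0,4.5]
    - [0,0,0,0,0,0,4.5]

```text
time_s: 25.15
tcp_pos: [0.5941, -0.0933, 0.3093]
tcp_rot: [-1.222, 1.205, 1.189]
force: [-0.6, 1.4, -2.5]
grip_width: 0.553
```

```bash
python3 - <<'E'
from h import *
print(tcp());s=snap('wrist','w12.png');print(tcp());t=tcp()[0]
z=t[2]-.18+.02
print('med',ring(s,t[0],t[1],z,.025), 'plate',ring(s,.5965,-.0937,.06,.022,hole=False))
E
```

```text
(array([ 0.5941, -0.0933,  0.3093]), array([-0.6,  1.4, -2.5]), 4.72)
(array([ 0.5941, -0.0931,  0.3095]), array([-0.1, -0.2, -2.4]), 4.73)
med (array([ 0.595 , -0.0946]), 58.9) plate (array([ 0.5954, -0.0942]), 24.1)
```

```bash
cat >> h.py <<'E'
from scipy.spatial.transform import Rotation as R
def corr():
    D=np.array([[0,-1,0],[0,0,1],[-1,0,0]],float); M=R.from_rotvec(arm.state()['tcp_rot']).as_matrix()
    return np.round(R.from_matrix(M.T@D).as_rotvec(degrees=True),2)
E
python3 -c "
from h import *
print(corr())"
```

```text
[-0.16 -0.56  1.04]
```

>>> servo_tool:
  plan:
    - [0,-0.56,1.04,0,-0.38,-0.1,4.5]
    - [0,0,0,0,0,0,4.5]
    - [0,0,0,0,0,0,4.5]

```text
time_s: 25.45
tcp_pos: [0.5986, -0.0945, 0.3099]
tcp_rot: [-1.208, 1.209, 1.205]
force: [0.5, -0.1, -2.1]
grip_width: 0.555
```

```bash
python3 - <<'E'
from h import *
s=snap('wrist','w13.png');print(tcp(),corr());t=tcp()[0]
z=t[2]-.18+.02
print('med',ring(s,t[0],t[1],z,.025), 'plate',ring(s,.5965,-.0937,.06,.022,hole=False))
E
```

```text
(array([ 0.5986, -0.0945,  0.31  ]), array([ 0.4, -0.4, -2.2]), 4.77) [-0.21 -0.01  0.12]
med (array([ 0.5968, -0.0941]), 58.3) plate (array([ 0.5955, -0.0943]), 24.6)
```

Aligned. Lowering.

>>> servo_tool:
  plan:
    - [0,0,0,1,0.05,0,4.5]
    - [0,0,0,1,0,0,4.5]
    - [0,0,0,1,0,0,4.5]
    - [0,0,0,0.6,0,0,4.5]
    - [0,0,0,0,0,0,4.5]

```text
time_s: 25.92
tcp_pos: [0.5979, -0.0951, 0.2717]
tcp_rot: [-1.205, 1.212, 1.207]
force: [-0.6, -0.4, -3.1]
grip_width: 0.555
```

>>> servo_tool:
  plan:
    - [0,0,0,0.6,0,0,4.5]
    - [0,0,0,0.6,0,0,4.5]
    - [0,0,0,0.6,0,0,4.5]
    - [0,0,0,0.6,0,0,4.5]
    - [0,0,0,0,0,0,4.5]

```text
time_s: 26.33
tcp_pos: [0.5983, -0.0951, 0.2486]
tcp_rot: [-1.206, 1.211, 1.205]
force: [-0.1, -0.2, -1.9]
grip_width: 0.55
```

>>> servo_tool:
  plan:
    - [0,0,0,0.2,0,0,4.5]
    - [0,0,0,0.2,0,0,4.5]
    - [0,0,0,0,0,0,4.5]

```text
time_s: 26.58
tcp_pos: [0.5988, -0.0949, 0.2458]
tcp_rot: [-1.207, 1.21, 1.204]
force: [0.5, 0.6, -2.7]
grip_width: 0.555
```

>>> servo_tool:
  plan:
    - [0,0,0,0.2,0,0,4.5]
    - [0,0,0,0.1,0,0,4.5]
    - [0,0,0,0,0,0,4.5]

```text
time_s: 26.83
tcp_pos: [0.5988, -0.095, 0.2429]
tcp_rot: [-1.207, 1.21, 1.204]
force: [0.0, -0.4, -2.4]
grip_width: 0.556
```

>>> servo_tool:
  plan:
    - [0,0,0,0.1,0,0,4.5]
    - [0,0,0,0,0,0,4.5]

```text
time_s: 27.0
tcp_pos: [0.5988, -0.0949, 0.2419]
tcp_rot: [-1.207, 1.21, 1.204]
force: [-0.2, 0.8, -2.1]
grip_width: 0.556
```

>>> servo_tool:
  plan:
    - [0,0,0,0.1,0,0,4.5]
    - [0,0,0,0,0,0,4.5]

```text
time_s: 27.17
tcp_pos: [0.5989, -0.0949, 0.2412]
tcp_rot: [-1.207, 1.209, 1.204]
force: [-0.8, -0.8, -1.2]
grip_width: 0.557
```

>>> servo_tool:
  plan:
    - [0,0,0,0.1,0,0,4.5]
    - [0,0,0,0,0,0,4.5]

```text
time_s: 27.33
tcp_pos: [0.5988, -0.0948, 0.241]
tcp_rot: [-1.208, 1.21, 1.203]
force: [-2.6, -0.5, 6.1]
grip_width: 0.555
```

>>> servo_tool:
  plan:
    - [0,0,0,0.05,0,0,4.5]
    - [0,0,0,0,0,0,4.5]

```text
time_s: 27.5
tcp_pos: [0.5988, -0.0948, 0.241]
tcp_rot: [-1.208, 1.21, 1.203]
force: [-3.4, -0.4, 8.9]
grip_width: 0.555
```

>>> servo_tool:
  plan:
    - [0,0,0,0,0,0,5.5]
    - [0,0,0,0,0,0,6.5]
    - [0,0,0,0,0,0,7.5]
    - [0,0,0,0,0,0,8.5]
    - [0,0,0,0,0,0,8.5]

```text
time_s: 27.92
tcp_pos: [0.5989, -0.0949, 0.2394]
tcp_rot: [-1.207, 1.209, 1.204]
force: [0.2, -0.7, -0.5]
grip_width: 0.992
```

>>> servo_tool:
  plan:
    - [0,0,0,-1,0,0,8.5]
    - [0,0,0,-2,0,0,8.5]
    - [0,0,0,-3,0,0,8.5]
    - [0,0,0,-2,0,0,8.5]
    - [0,0,0,0,0,0,8.5]

```text
time_s: 28.33
tcp_pos: [0.6003, -0.0943, 0.3245]
tcp_rot: [-1.21, 1.203, 1.198]
force: [1.5, 0.3, 0.7]
grip_width: 0.994
```

```bash
python3 - <<'E'
from h import *
s=snap('wrist','w14.png');print(tcp(),corr())
print('med',ring(s,.596,-.094,.08,.025))
E
```

```text
(array([ 0.5996, -0.0946,  0.3224]), array([-0.4, -0.6, -0.9]), 8.52) [-0.27  0.01  0.46]
med (array([ 0.5976, -0.0943]), 55.6)
```

>>> servo_tool:
  plan:
    - [0,0,0,0,0.5,-3.6,8.5]
    - [0,0,0,0,0.5,-3.6,8.5]
    - [0,0,0,0,0.5,-3.6,8.5]
    - [0,0,0,0,0.5,-3.6,8.5]
    - [0,0,0,0,0.5,-3.6,8.5]

```text
time_s: 28.8
tcp_pos: [0.5719, -0.2766, 0.3186]
tcp_rot: [-1.206, 1.211, 1.206]
force: [-0.7, 0.4, 0.6]
grip_width: 0.995
```

>>> servo_tool:
  plan:
    - [0,0,0,0,0.5,-3.6,8.5]
    - [0,0,0,0,0.5,-3.6,8.5]
    - [0,0,0,1.5,0,0,8.5]
    - [0,0,0,0,0,0,8.5]
    - [0,0,0,0,0,0,8.5]

```text
time_s: 29.22
tcp_pos: [0.5619, -0.3462, 0.303]
tcp_rot: [-1.204, 1.21, 1.207]
force: [0.9, 1.0, 0.7]
grip_width: 0.993
```

```bash
python3 - <<'E'
from h import *
s=snap('wrist','w15.png');print(tcp(),corr())
print('tiny',ring(s,.564,-.347,.076,.016)); print(proj(s,[.564,-.347,.092]))
cv2.imwrite('pics/w15c.png',cv2.resize(s['color'],None,fx=1.5,fy=1.5)[:,:,::-1])
E
```

```text
(array([ 0.5627, -0.3452,  0.304 ]), array([ 0.1,  1.7, -0.2]), 8.52) [-0.15  0.12  0.11]
tiny (array([ 0.5648, -0.3454]), 39.2)
[255.79221341 221.2289683 ]
```

View pics/w15c.png

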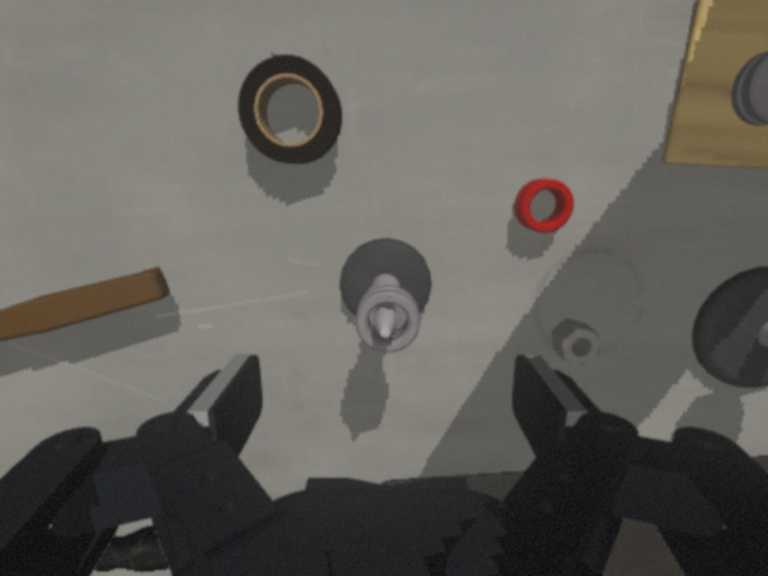

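>>> servo_tool:
  plan:
    - [0,0,0,2,-0.1,0,8.5]
    - [0,0,0,2,0,0,8.5]
    - [0,0,0,1.7,0,0,8]
    - [0,0,0,1,0,0,7]
    - [0,0,0,0,0,0,6]

```text
time_s: 29.68
tcp_pos: [0.5635, -0.345, 0.2356]
tcp_rot: [-1.206, 1.209, 1.209]
force: [0.0, -0.4, 0.5]
grip_width: 0.707
```

>>> servo_tool:
  plan:
    - [0,0,0,0,0,0,5.5]
    - [0,0,0,0,0,0,5.5]

```text
time_s: 29.85
tcp_pos: [0.5646, -0.3462, 0.2387]
tcp_rot: [-1.209, 1.208, 1.203]
force: [0.3, -0.7, 0.0]
grip_width: 0.643
```

>>> servo_tool:
  plan:
    - [0,0,0,0.1,0,0,4.5]
    - [0,0,0,0,0,0,3.5]
    - [0,0,0,0,0,0,2.7]
    - [0,0,0,0,0,0,2.7]
    - [0,0,0,0,0,0,2.7]
  force: 30

```text
time_s: 30.27
tcp_pos: [0.5641, -0.3468, 0.2375]
tcp_rot: [-1.208, 1.209, 1.203]
force: [-0.1, 0.3, 6.1]
grip_width: 0.36
```

>>> servo_tool:
  plan:
    - [0,0,0,0,0,0,2.7]
    - [0,0,0,0,0,0,2.7]
    - [0,0,0,0,0,0,2.7]

```text
time_s: 30.52
tcp_pos: [0.5641, -0.3468, 0.2375]
tcp_rot: [-1.208, 1.209, 1.202]
force: [-1.2, 1.2, 5.8]
grip_width: 0.362
```

>>> servo_tool:
  plan:
    - [0,0,0,-1,0,0,2.7]
    - [0,0,0,-2.5,0,0,2.7]
    - [0,0,0,-3.5,0,0,2.7]
    - [0,0,0,-3.5,0,0,2.7]
    - [0,0,0,-3.5,0,0,2.7]

```text
time_s: 30.93
tcp_pos: [0.563, -0.3467, 0.3781]
tcp_rot: [-1.207, 1.209, 1.205]
force: [1.0, -1.5, 0.7]
grip_width: 0.359
```

>>> servo_tool:
  plan:
    - [0,0,0,0,-0.1,2.5,2.7]
    - [0,0,0,0,-0.1,3.6,2.7]
    - [0,0,0,0,-0.1,3.6,2.7]
    - [0,0,0,0,-0.1,3.6,2.7]
    - [0,0,0,0,-0.1,3.6,2.7]

```text
time_s: 31.35
tcp_pos: [0.5687, -0.1764, 0.377]
tcp_rot: [-1.207, 1.21, 1.203]
force: [0.5, -0.4, -1.4]
grip_width: 0.358
```

>>> servo_tool:
  plan:
    - [0,0,0,0,-0.1,3.6,2.7]
    - [0,0,0,0,-0.1,3.6,2.7]
    - [0,0,0,0,-0.1,3.6,2.7]
    - [0,0,0,0,-0.1,3.6,2.7]
    - [0,0,0,0,-0.1,3.6,2.7]

```text
time_s: 31.77
tcp_pos: [0.5746, 0.0037, 0.3769]
tcp_rot: [-1.207, 1.21, 1.204]
force: [0.7, -0.1, 0.3]
grip_width: 0.359
```

>>> servo_tool:
  plan:
    - [0,0,0,0,-0.1,3.6,2.7]
    - [0,0,0,0,-0.1,3.6,2.7]
    - [0,0,0,0,-0.1,3.6,2.7]
    - [0,0,0,0,-0.1,3.6,2.7]
    - [0,0,0,0,-0.1,2.6,2.7]

```text
time_s: 32.18
tcp_pos: [0.5799, 0.176, 0.3773]
tcp_rot: [-1.208, 1.206, 1.207]
force: [-0.3, -0.0, 0.4]
grip_width: 0.36
```

>>> servo_tool:
  plan:
    - [0,0,0,0,0,0,2.7]
    - [0,0,0,0,0,0,2.7]
    - [0,0,0,0,0,0,2.7]

```text
time_s: 32.43
tcp_pos: [0.5808, 0.1713, 0.3764]
tcp_rot: [-1.208, 1.211, 1.203]
force: [0.3, 0.3, -0.7]
grip_width: 0.359
```

```bash
python3 - <<'E'
from h import *
s=snap('wrist','w16.png');print(tcp(),corr());t=tcp()[0]
print('tiny',ring(s,t[0],t[1],t[2]-.177+.016,.016),'large',ring(s,.579,.1747,.12,.03,hole=False))
E
```

```text
(array([0.5809, 0.1705, 0.3763]), array([ 0.1, -1. , -1. ]), 3.08) [-0.37 -0.1   0.13]
tiny (array([0.5809, 0.171 ]), 68.3) large (array([0.5786, 0.1755]), 20.2)
```

>>> servo_tool:
  plan:
    - [0,0,0,1,0.15,0,2.7]
    - [0,0,0,1,0,0,2.7]
    - [0,0,0,0,0,0,2.7]
    - [0,0,0,0,0,0,2.7]
    - [0,0,0,0,0,0,2.7]

```text
time_s: 32.9
tcp_pos: [0.5793, 0.1718, 0.3561]
tcp_rot: [-1.206, 1.21, 1.204]
force: [-0.5, 0.7, -0.3]
grip_width: 0.358
```

```bash
python3 - <<'E'
from h import *
for i in range(3):
    s=snap('wrist');t=tcp()[0];print(t,ring(s,t[0],t[1],t[2]-.177+.016,.016))
print(corr())
E
```

```text
[0.5794 0.1721 0.3565] (array([0.5789, 0.1718]), 62.0)
[0.5794 0.1722 0.3567] (array([0.5795, 0.172 ]), 62.7)
[0.5794 0.1722 0.3567] (array([0.5796, 0.1722]), 63.2)
[-0.27  0.03  0.18]
```

>>> servo_tool:
  plan:
    - [0,0,0,1,0.03,0.25,2.7]
    - [0,0,0,1,0,0,2.7]
    - [0,0,0,0.5,0,0,2.7]
    - [0,0,0,0,0,0,2.7]
    - [0,0,0,0,0,0,2.7]

```text
time_s: 33.47
tcp_pos: [0.5789, 0.1746, 0.3306]
tcp_rot: [-1.207, 1.211, 1.205]
force: [0.4, -0.1, -0.6]
grip_width: 0.356
```

>>> servo_tool:
  plan:
    - [0,0,0,0.5,0,0,2.7]
    - [0,0,0,0.5,0,0,2.7]
    - [0,0,0,0.5,0,0,2.7]
    - [0,0,0,0,0,0,2.7]

```text
time_s: 33.8
tcp_pos: [0.5788, 0.1743, 0.3153]
tcp_rot: [-1.207, 1.211, 1.205]
force: [0.6, 0.5, -1.7]
grip_width: 0.358
```

>>> servo_tool:
  plan:
    - [0,0,0,0.5,0,0,2.7]
    - [0,0,0,0.5,0,0,2.7]
    - [0,0,0,0.5,0,0,2.7]
    - [0,0,0,0,0,0,2.7]

```text
time_s: 34.13
tcp_pos: [0.5788, 0.1744, 0.3002]
tcp_rot: [-1.207, 1.211, 1.205]
force: [0.2, -0.1, -0.1]
grip_width: 0.357
```

>>> servo_tool:
  plan:
    - [0,0,0,0.1,0,0,2.7]
    - [0,0,0,0.1,0,0,2.7]
    - [0,0,0,0,0,0,2.7]

```text
time_s: 34.38
tcp_pos: [0.5792, 0.1747, 0.2994]
tcp_rot: [-1.207, 1.209, 1.204]
force: [-0.8, -0.4, -0.6]
grip_width: 0.359
```

>>> servo_tool:
  plan:
    - [0,0,0,0.1,0,0,2.7]
    - [0,0,0,0,0,0,2.7]

```text
time_s: 34.55
tcp_pos: [0.5792, 0.1747, 0.2985]
tcp_rot: [-1.207, 1.209, 1.204]
force: [-0.3, 0.4, -1.3]
grip_width: 0.357
```

>>> servo_tool:
  plan:
    - [0,0,0,0.1,0,0,2.7]
    - [0,0,0,0,0,0,2.7]

```text
time_s: 34.72
tcp_pos: [0.5792, 0.1747, 0.2976]
tcp_rot: [-1.207, 1.209, 1.204]
force: [0.7, 0.2, -1.3]
grip_width: 0.355
```

>>> servo_tool:
  plan:
    - [0,0,0,0.1,0,0,2.7]
    - [0,0,0,0,0,0,2.7]

```text
time_s: 34.88
tcp_pos: [0.5792, 0.1748, 0.2975]
tcp_rot: [-1.208, 1.209, 1.203]
force: [-2.1, -1.8, 6.9]
grip_width: 0.359
```

>>> servo_tool:
  plan:
    - [0,0,0,0.05,0,0,2.7]
    - [0,0,0,0,0,0,2.7]

```text
time_s: 35.05
tcp_pos: [0.5792, 0.1748, 0.2974]
tcp_rot: [-1.208, 1.209, 1.203]
force: [-3.0, -1.6, 9.6]
grip_width: 0.359
```

>>> servo_tool:
  plan:
    - [0,0,0,0,0,0,4]
    - [0,0,0,0,0,0,5]
    - [0,0,0,0,0,0,6.5]
    - [0,0,0,0,0,0,8]
    - [0,0,0,0,0,0,8.5]

```text
time_s: 35.47
tcp_pos: [0.5791, 0.1746, 0.2957]
tcp_rot: [-1.207, 1.21, 1.204]
force: [-0.5, 0.8, 0.0]
grip_width: 0.979
```

>>> servo_tool:
  plan:
    - [0,0,0,-1,0,0,8.5]
    - [0,0,0,-2,0,0,8.5]
    - [0,0,0,-3,0,0,8.5]
    - [0,0,0,-2,0,0,8.5]
    - [0,0,0,0,0,0,8.5]

```text
time_s: 35.88
tcp_pos: [0.58, 0.176, 0.3811]
tcp_rot: [-1.207, 1.201, 1.2]
force: [0.5, 0.8, -0.2]
grip_width: 0.999
```

```bash
python3 - <<'E'
from h import *
s=snap('wrist','w17.png');print(tcp(),corr())
print('tiny',ring(s,.579,.175,.136,.016),'large',ring(s,.579,.175,.12,.03,hole=False))
E
```

```text
(array([0.5795, 0.1754, 0.3789]), array([ 0.1,  0.3, -0. ]), 8.53) [-0.27  0.14  0.43]
tiny (array([0.5795, 0.175 ]), 50.3) large (array([0.5785, 0.1755]), 20.5)
```

>>> servo_tool:
  plan:
    - [0,0,0,0,1.3,-3,8.5]
    - [0,0,0,0,1.3,-3,8.5]
    - [0,0,0,0,1.3,-3,8.5]
    - [0,0,0,0,1.3,-3,8.5]
    - [0,0,0,0,1.3,-3,8.5]

```text
time_s: 36.35
tcp_pos: [0.5121, 0.0235, 0.3751]
tcp_rot: [-1.207, 1.211, 1.205]
force: [0.2, -0.7, -1.7]
grip_width: 0.998
```

>>> servo_tool:
  plan:
    - [0,0,0,0,1.3,-3,8.5]
    - [0,0,0,0,1.3,-3,8.5]
    - [0,0,0,0,1.3,-3,8.5]
    - [0,0,0,0,1.3,-3,8.5]
    - [0,0,0,0,1.3,-3,8.5]

```text
time_s: 36.77
tcp_pos: [0.4463, -0.1262, 0.3751]
tcp_rot: [-1.206, 1.21, 1.205]
force: [-0.0, -1.0, 0.6]
grip_width: 0.997
```

>>> servo_tool:
  plan:
    - [0,0,0,2.5,0,0,8.5]
    - [0,0,0,3,0,0,8.5]
    - [0,0,0,2,0,0,8.5]
    - [0,0,0,0,0,0,8.5]
    - [0,0,0,0,0,0,8.5]

```text
time_s: 37.18
tcp_pos: [0.4473, -0.1245, 0.2999]
tcp_rot: [-1.206, 1.211, 1.207]
force: [0.1, 0.4, 0.2]
grip_width: 0.99
```

```bash
python3 - <<'E'
from h import *
s=snap('wrist','w18.png');print(tcp(),corr())
print('small',ring(s,.4485,-.127,.022,.02))
E
```

```text
(array([ 0.4479, -0.1244,  0.3008]), array([0.2, 0. , 0.5]), 8.5) [-0.22  0.02  0.12]
small (array([ 0.4494, -0.1277]), 18.1)
```

>>> servo_tool:
  plan:
    - [0,0,0,2.5,-0.1,-0.3,8.5]
    - [0,0,0,2.5,0,0,8.5]
    - [0,0,0,2.5,0,0,8.5]
    - [0,0,0,2,0,0,8.5]
    - [0,0,0,1,0,0,8.5]

```text
time_s: 37.65
tcp_pos: [0.4496, -0.1274, 0.195]
tcp_rot: [-1.208, 1.208, 1.204]
force: [0.3, 0.0, 0.3]
grip_width: 0.996
```

>>> servo_tool:
  plan:
    - [0,0,0,0.6,0,0,8.5]
    - [0,0,0,0.5,0,0,8.5]
    - [0,0,0,0,0,0,8.5]
    - [0,0,0,0,0,0,8.5]

```text
time_s: 37.98
tcp_pos: [0.4498, -0.1275, 0.1854]
tcp_rot: [-1.209, 1.208, 1.203]
force: [0.5, 0.7, 1.2]
grip_width: 0.998
```

```bash
python3 - <<'E'
from h import *
s=snap('wrist','w19.png');print(tcp(),corr())
print('small',ring(s,.4485,-.127,.022,.02))
E
```

```text
(array([ 0.4497, -0.1277,  0.1855]), array([ 0.3, -0.3,  0.3]), 8.56) [-0.26 -0.01  0.27]
small (array([ 0.4476, -0.1272]), 25.7)
```

>>> servo_tool:
  plan:
    - [0,0,0,0.4,0.1,0,7]
    - [0,0,0,0,0,0,6]
    - [0,0,0,0,0,0,5]
    - [0,0,0,0,0,0,4]
    - [0,0,0,0,0,0,3.5]
  force: 40

```text
time_s: 38.45
tcp_pos: [0.4482, -0.1277, 0.1814]
tcp_rot: [-1.207, 1.209, 1.203]
force: [-1.8, -0.6, 6.6]
grip_width: 0.448
```

>>> servo_tool:
  plan:
    - [0,0,0,0,0,0,3.5]
    - [0,0,0,0,0,0,3.5]
    - [0,0,0,0,0,0,3.5]

```text
time_s: 38.7
tcp_pos: [0.4482, -0.1277, 0.1814]
tcp_rot: [-1.207, 1.209, 1.203]
force: [-1.5, 0.3, 6.6]
grip_width: 0.454
```

>>> servo_tool:
  plan:
    - [0,0,0,-1,0,0,3.5]
    - [0,0,0,-2.5,0,0,3.5]
    - [0,0,0,-3.5,0,0,3.5]
    - [0,0,0,-4,0,0,3.5]
    - [0,0,0,-4,0,0,3.5]

```text
time_s: 39.12
tcp_pos: [0.4468, -0.1278, 0.3322]
tcp_rot: [-1.205, 1.21, 1.207]
force: [0.9, -0.4, -0.7]
grip_width: 0.443
```

>>> servo_tool:
  plan:
    - [0,0,0,0,-1,-2,3.5]
    - [0,0,0,0,-1.5,-2.8,3.5]
    - [0,0,0,0,-1.5,-2.8,3.5]
    - [0,0,0,0,-1.5,-2.8,3.5]
    - [0,0,0,0,-1.5,-2.8,3.5]

```text
time_s: 39.53
tcp_pos: [0.5169, -0.2618, 0.3311]
tcp_rot: [-1.206, 1.21, 1.205]
force: [1.5, 0.4, -1.7]
grip_width: 0.449
```

>>> servo_tool:
  plan:
    - [0,0,0,0,-1.5,-2.8,3.5]
    - [0,0,0,0,-1.5,-2.8,3.5]
    - [0,0,0,0,-1.5,-2.8,3.5]
    - [0,0,0,0,0,0,3.5]
    - [0,0,0,0,0,0,3.5]

```text
time_s: 39.95
tcp_pos: [0.5611, -0.3464, 0.3302]
tcp_rot: [-1.203, 1.212, 1.202]
force: [-0.5, 0.6, -1.3]
grip_width: 0.447
```

>>> servo_tool:
  plan:
    - [0,0,0,1,0,0,3.5]
    - [0,0,0,0,0,0,3.5]
    - [0,0,0,0,0,0,3.5]
    - [0,0,0,0,0,0,3.5]
    - [0,0,0,0,0,0,3.5]

```text
time_s: 40.37
tcp_pos: [0.5617, -0.3436, 0.3211]
tcp_rot: [-1.208, 1.209, 1.205]
force: [-0.2, -0.5, -2.4]
grip_width: 0.45
```

```bash
python3 - <<'E'
from h import *
s=snap('wrist','w20.png');print(tcp(),corr());t=tcp()[0]
print('small',ring(s,t[0],t[1],t[2]-.175+.016,.02),'foot',ring(s,.5635,-.346,.0,.03,hole=False),ring(s,.5635,-.346,.01,.03,hole=False),'plate',ring(s,.5635,-.346,.06,.014,hole=False))
cv2.imwrite('pics/w20c.png',cv2.resize(s['color'][130:330,150:370],None,fx=3,fy=3)[:,:,::-1]);print(proj(s,[.5635,-.346,.0]))
E
```

```text
(array([ 0.5618, -0.3438,  0.3212]), array([-0.3, -0. , -1.2]), 3.81) [-0.22 -0.    0.16]
small (array([ 0.5601, -0.3434]), 46.0) foot (array([ 0.5648, -0.3471]), 34.2) (array([ 0.5634, -0.3463]), 34.3) plate (array([ 0.5626, -0.3469]), 32.2)
[255.49645551 182.3446834 ]
```

View pics/w20c.png

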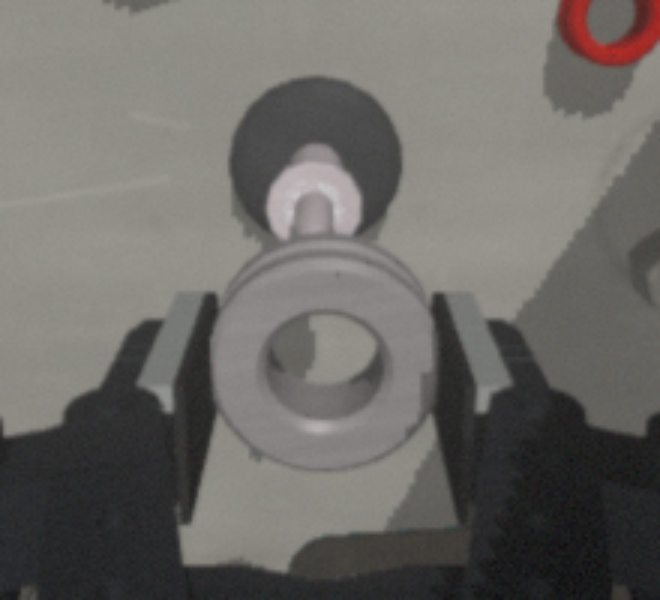

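The slim stand axis is at about (.563,-.3467). The held disc needs +3 mm in x and −3 mm in y.

>>> servo_tool:
  plan:
    - [0,0,0,1,-0.3,-0.32,3.5]
    - [0,0,0,1,0,0,3.5]
    - [0,0,0,1,0,0,3.5]
    - [0,0,0,1,0,0,3.5]
    - [0,0,0,0,0,0,3.5]

```text
time_s: 40.83
tcp_pos: [0.5636, -0.3473, 0.2775]
tcp_rot: [-1.203, 1.212, 1.209]
force: [0.1, -0.7, -1.9]
grip_width: 0.446
```

>>> servo_tool:
  plan:
    - [0,0,0,0.5,0,0,3.5]
    - [0,0,0,0,0,0,3.5]
    - [0,0,0,0,0,0,3.5]

```text
time_s: 41.08
tcp_pos: [0.5649, -0.3474, 0.2759]
tcp_rot: [-1.207, 1.209, 1.204]
force: [-0.5, 0.5, -1.1]
grip_width: 0.444
```

```bash
python3 - <<'E'
from h import *
s=snap('wrist','w21.png');print(tcp(),corr());t=tcp()[0]
print('small',ring(s,t[0],t[1],t[2]-.175+.016,.02),'foot',ring(s,.5635,-.346,.01,.03,hole=False))
E
```

```text
(array([ 0.565 , -0.3475,  0.2762]), array([ 0. , -0.5, -1.5]), 3.84) [-0.26 -0.01  0.19]
small (array([ 0.563 , -0.3472]), 49.3) foot (array([ 0.5626, -0.3465]), 30.9)
```

>>> servo_tool:
  plan:
    - [0,0,0,0.5,0,0.05,3.5]
    - [0,0,0,0.5,0,0,3.5]
    - [0,0,0,0.5,0,0,3.5]
    - [0,0,0,0,0,0,3.5]

```text
time_s: 41.47
tcp_pos: [0.5642, -0.3469, 0.2595]
tcp_rot: [-1.206, 1.211, 1.206]
force: [-0.4, -0.1, -1.1]
grip_width: 0.447
```

>>> servo_tool:
  plan:
    - [0,0,0,0.5,0,0,3.5]
    - [0,0,0,0.5,0,0,3.5]
    - [0,0,0,0.5,0,0,3.5]
    - [0,0,0,0.5,0,0,3.5]
    - [0,0,0,0,0,0,3.5]

```text
time_s: 41.88
tcp_pos: [0.5644, -0.3469, 0.2395]
tcp_rot: [-1.206, 1.21, 1.206]
force: [-0.9, 0.6, -1.9]
grip_width: 0.447
```

>>> servo_tool:
  plan:
    - [0,0,0,0.2,0,0,3.5]
    - [0,0,0,0.1,0,0,3.5]
    - [0,0,0,0,0,0,3.5]

```text
time_s: 42.13
tcp_pos: [0.5649, -0.347, 0.2378]
tcp_rot: [-1.207, 1.209, 1.204]
force: [-0.7, -0.1, -2.0]
grip_width: 0.443
```

>>> servo_tool:
  plan:
    - [0,0,0,0.1,0,0,3.5]
    - [0,0,0,0,0,0,3.5]

```text
time_s: 42.3
tcp_pos: [0.5649, -0.347, 0.2369]
tcp_rot: [-1.207, 1.209, 1.204]
force: [-0.4, -0.6, -0.4]
grip_width: 0.449
```

>>> servo_tool:
  plan:
    - [0,0,0,0.1,0,0,3.5]
    - [0,0,0,0,0,0,3.5]

```text
time_s: 42.47
tcp_pos: [0.5649, -0.347, 0.2359]
tcp_rot: [-1.207, 1.209, 1.204]
force: [0.3, 1.0, -1.7]
grip_width: 0.448
```

>>> servo_tool:
  plan:
    - [0,0,0,0.1,0,0,3.5]
    - [0,0,0,0,0,0,3.5]

```text
time_s: 42.63
tcp_pos: [0.565, -0.347, 0.2356]
tcp_rot: [-1.207, 1.21, 1.204]
force: [-1.3, 0.3, 3.8]
grip_width: 0.448
```

Contact at the seated height. Releasing, lifting, and moving clear.

>>> servo_tool:
  plan:
    - [0,0,0,0.05,0,0,3.5]
    - [0,0,0,0,0,0,4.5]
    - [0,0,0,0,0,0,6]
    - [0,0,0,0,0,0,7.5]
    - [0,0,0,0,0,0,8.5]

```text
time_s: 43.05
tcp_pos: [0.565, -0.347, 0.2342]
tcp_rot: [-1.207, 1.209, 1.204]
force: [0.4, 0.1, 0.1]
grip_width: 0.926
```

>>> servo_tool:
  plan:
    - [0,0,0,-1,0,0,8.5]
    - [0,0,0,-2,0,0,8.5]
    - [0,0,0,-3,0,0,8.5]
    - [0,0,0,-3,0,0,8.5]
    - [0,0,0,-3,0,0,8.5]

```text
time_s: 43.47
tcp_pos: [0.5645, -0.3468, 0.3562]
tcp_rot: [-1.207, 1.209, 1.204]
force: [0.2, -0.4, -0.0]
grip_width: 0.998
```

>>> servo_tool:
  plan:
    - [0,0,0,-2,1,2,8.5]
    - [0,0,0,-2,1,2,8.5]
    - [0,0,0,0,1,2,8.5]
    - [0,0,0,0,0,0,8.5]
    - [0,0,0,0,0,0,8.5]

```text
time_s: 43.88
tcp_pos: [0.5347, -0.2858, 0.3955]
tcp_rot: [-1.21, 1.208, 1.205]
force: [0.9, -0.3, -0.3]
grip_width: 0.995
```

```bash
python3 - <<'E'
from h import *
a=snap('side');b=snap('wrist');print(tcp())
for n,s in (('side',a),('wrist',b)):
    print(n,'small',ring(s,.563,-.346,.076,.02),'med',ring(s,.596,-.094,.08,.025),'tiny',ring(s,.579,.175,.136,.016) if n=='side' else '')
A=cv2.resize(a['color'][115:295,170:330],None,fx=3,fy=3); B=cv2.resize(b['color'],(380,285))
C=np.zeros((540,800,3),np.uint8);C[:,:480]=A;C[:240,480:]=cv2.resize(B,(320,240));cv2.imwrite('pics/end.png',C[:,:,::-1])
E
```

```text
(array([ 0.5348, -0.2877,  0.3944]), array([-0.1, -0.3,  0.1]), 8.51)
side small (array([ 0.5754, -0.3549]), 27.5) med (array([ 0.6044, -0.0987]), 18.7) tiny (array([0.5796, 0.1728]), 17.0)
wrist small (array([ 0.564 , -0.3476]), 36.3) med (array([ 0.5976, -0.0957]), 38.3) tiny
```

View pics/end.png

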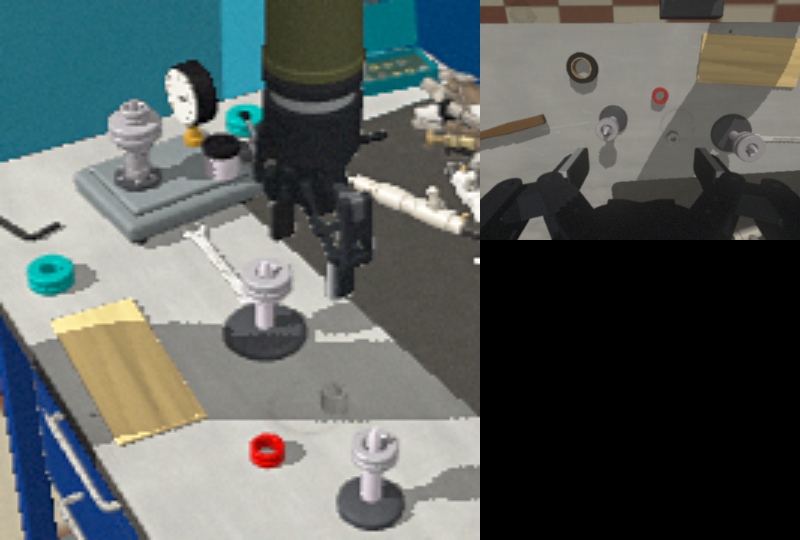

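The side view shows the large disc with the tiny one on top on the carrier, the medium disc on the broad stand and the small disc on the slim stand. All lie flat, the board is empty, and the spanner and nut are in place.

```bash
python3 -c "
from h import *
print(tcp());print(order.finish_job())"
```

```text
(array([ 0.5348, -0.2877,  0.3944]), array([-0.1, -0.3,  0.1]), 8.51)
the job is handed in; nothing more can be done
None
```

The job is handed in at about 44 s on the robot's clock; `finish_job()` reported no verdict. The large disc is at the bottom of the carrier with the smallest on top. The medium disc is on the broad stand and the small disc is on the slim stand. Both carrier discs went by way of the board, which is empty again.

**Seating:** Each disc was lowered over its spindle until a light contact force (4–11 N) came at the expected seated height, then released.

**Last checks:** Wrist-camera fits put every disc within about 2 mm of its spindle axis. The final side view shows all four lying flat. The spanner and nut were not touched and show no visible shift. The arm was clear of everything.

**What failed or disagreed:**
- **Medium disc pickup:** the first grasp off the board was too high, with the fingertips on the disc's top edge. I saw it in the grip width, reopened and regrasped lower; the disc did not move.
- **Side camera:** its automatic fits for the small and medium discs were 9–15 mm off the wrist fits. I trusted the wrist camera because it was closer and repeated well, and it agreed with the contact heights.

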